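File two sample tiles in the leaning rack

ROBOT

A 6-joint arm with a two-finger parallel gripper is mounted at the origin on the work surface. World frame = base frame: x ahead of the robot, y to its left, z up, the work surface at z = 0. Lengths are in mm, angles in rad, forces in N, time in s.
With the tool pointing down it reaches from about 300 to 775 mm from the base axis. Payload 14.6 kg.
Tool frame: the origin (TCP) lies midway between the tips of the shut fingers; the grasp point (between the pads) lies 19 mm behind it (manip.tcp_to_grasp is the distance from the TCP to the grasp point, in mm); z points along the fingers, x is the direction in which the jaws open and shut, and the axes are right-handed (so a half turn about z gives the same grasp; the last joint's range is limited). The gripper opens to 94 mm and grips with 3 to 60 N. Pads are 16 mm wide; open, the fingers measure 119 mm over their backs; the gripper's body (75 mm by 177 mm) begins 78 mm behind the grasp point.
Start: joints at [1.257, 0.3, 1.521, -0, 1.321, -0.067], TCP at [134.364, 533.325, 205.446] pointing down, gripper open.
Joint ranges: [-3.03, 3.03], [-0.79, 2.21], [0.23, 2.52], [-1.04, 4.18], [0, 3.07], [-2.55, 2.55]. Speed limits (rad/s): [2.22, 2.22, 2.57, 3.14, 3.14, 3.14].

INTERFACE

Orientations are given as [roll, pitch, yaw] about the fixed x, y, z axes, in that order (R = Rz(yaw) Ry(pitch) Rx(roll)).
In Python, from cell import manip gives the robot as it stands.
- The arm moves only by the tool arm_command, never from a script. Its argument "steps" is a list of rows, each a list of 3 entries, a list of its own where there are three numbers: the opening, from 0 (shut) to 1 (fully open), then the shift along the tool's x, y, z in cm, then the turn about the tool's z in rad. A call has 1 to 5 rows; each row shifts and turns the commanded pose from where the row before left it, along the tool's axes as they then stand; what a row does not reach is not made up. A row lasts 1/12 s, in which the tool goes at most 41.7 mm and 7.16 degrees, less where a joint would pass 70% of its speed; a pose out of reach is approached as far as the arm can. A call with a gripper value outside its range is refused whole. The fingers move at their own pace and stop on an object; "force" is the grip in N (left out, the last holds). Time passes only in rows, so rows that do not move let the fingers close. It gives the time, the measured TCP pose, the force and the opening at its end, in the units of the state.
- manip.read_state(): the state, without advancing time (a new reading comes with each control period).
- manip.camera(name): name is "scene" or "top"; returns (picture, depth): 384x512x3 uint8, red, green, blue; 384x512 float32, mm along the optical axis (not along the pixel's ray), 0 where there is no reading.
- manip.calibration(name): a dict with "fx", "fy", "cx", "cy" (pixels), "R" (3x3) and "t" (3): a world point X has camera coordinates R X + t. Camera axes: x right, y down, z forward; pixel columns grow to the right and rows downward; lengths in mm; the calibration is good to about 2 mm. A picture is of the moment at which its call begins. calibration takes no time and is no camera call.
- manip.sign_off(): hands the job in, once; it reports no verdict.
The state is a dict: "clock": time; "joints": joint angles; "qd": joint speeds; "effort": joint torques, N m; "eef_pos": TCP position; "eef_rot": TCP orientation; "wrist_force": force on the tool from outside, world axes, zero at the start; "moment": the same for the moment, N m; "finger_gap": finger opening in mm.
Only numpy, scipy, OpenCV 4.12 (cv2) and the standard library are available. Lean on these libraries where they do the work, as an engineer would, in place of code of your own. Each camera call takes 0.05 s, during which the arm holds its last target.

TASK

File the red and the green sample tile on their short edges in the leaning rack, each square in the pocket of its own colour. The pocket floors are set to different heights that you cannot see, so lower each tile gently until you feel it stand on the bottom, and only then let go: the tiles are fragile and must not be dropped, even a few millimetres, or pressed hard. Leave the white tile, jar, spirit level and mallet where they are.

Things in the scene. Friction and masses are not known exactly. Their poses are not given: they have to be found in the camera images.
- tile_red: Red glazed ceramic tile, 100 x 120 x 9 mm, about 0.24 kg, fragile, the same on both sides. Origin at its centre, x axis across its 9 mm thickness (square to the faces), y along its 100 mm and z along its 120 mm edges. At the start it stands upright on edge in one of the pick-up block's two slots, z axis up.
- tile_green: Green glazed ceramic tile, 100 x 120 x 9 mm, about 0.24 kg, fragile, the same on both sides. Origin at its centre, x axis across its 9 mm thickness (square to the faces), y along its 100 mm and z along its 120 mm edges. At the start it stands upright on edge in the other slot of the pick-up block, z axis up.
- tile_white: White glazed tile, 100 x 120 x 9 mm, already filed in the white pocket, leaning as the pocket does; leave it alone. Its loose body's origin starts at the origin of the white pocket.
- block: Wooden pick-up block, fixed, 130 x 130 x 34 mm, origin at the centre of its underside. Two upright slots along its y axis, 18 mm wide and centred at x = -32.5 and +32.5 mm, floor 12 mm and wall tops 34 mm above the bench, so 98 mm of each tile stands free.
- pocket_red: Red pocket of the rack, fixed: two red walls, 6 mm thick and 16 mm apart, closed at both ends, open above; it leans 30 degrees from upright, its mouth towards its own -x, y along the slot. Origin on the bench under the mouth. The three pockets stand in a row along their x, 58 mm from mouth to mouth, in an order that varies.
- pocket_green: Green pocket of the rack, fixed: two green walls, 6 mm thick and 16 mm apart, closed at both ends, open above; it leans 30 degrees from upright, its mouth towards its own -x, y along the slot. Origin on the bench under the mouth. In the same row as the red pocket.
- pocket_white: White pocket of the rack, fixed: two white walls, 6 mm thick and 16 mm apart, closed at both ends, open above; it leans 30 degrees from upright, its mouth towards its own -x, y along the slot. Origin on the bench under the mouth. In the same row; it holds the white tile, which stands out 48 mm from the mouth.
- slot_red (a point): Mouth centre of the red slot, 95 mm above the bench. x square to the walls (inner faces at -8, +8 mm), y along the slot (ends at -56, +56), z out of the slot, 30 degrees from vertical. Wall tops: z = 0 on the +x side, +4 mm on the -x side. The floor is a strip set 56 to 80 mm below the mouth (z = -56 to -80), differently in each slot; unseen, only felt. It gives 2 mm (6 N/mm), then is rigid.
- slot_green (a point): Mouth centre of the green slot, 95 mm above the bench. x square to the walls (inner faces at -8, +8 mm), y along the slot (ends at -56, +56), z out of the slot, 30 degrees from vertical. Wall tops: z = 0 on the +x side, +4 mm on the -x side. The floor is a strip set 56 to 80 mm below the mouth (z = -56 to -80), differently in each slot; unseen, only felt. It gives 2 mm (6 N/mm), then is rigid.
- jar: Transparent jar with a steel flip-top lid, 64 mm across, 107 mm high, loose, a bystander. Origin at the centre of its underside.
- level: Yellow plastic spirit level, 24 x 230 x 45 mm, long along its y, loose, a bystander. Origin at the centre of its underside.
- mallet: Blue silicone mallet with a wooden handle lying along its x, 265 mm long, head 85 mm wide and 60 mm high at its +x end, loose, a bystander. Origin on the bench near the middle.
Mind the look-alikes: they are no part of the job. There is more than one size of the tile_green; the one meant has the size given above.

How it is judged:
By the outcome, as a careful person would: the job done as asked, in the order asked, and still so for the second after the job is handed in, with the robot touching nothing.
It also fails if it takes over 72 s, if anything falls off the work surface, if the arm or the gripper's body presses on something with over 40 N, if the wrist force passes 120 N, or if a joint passes its speed limit or range.

## Working session

There is one attempt and no reset: what is moved stays moved. The work goes in short steps, Python scripts to look and compute and a tool call to move; the robot and the scene stay as the last step left them, time stands still between calls to the robot, and variables do not carry over. Pictures are saved under pics/ and viewed, and the job is handed in when it is done.

Besides the shell and the picture viewer there is one more tool, called after "Emit:" by a JSON object that holds its "api" and its "payload". arm_command: Moves the arm, as the interface text tells. Its arguments: {"type":"object","properties":{"steps":{"type":"array","items":{"type":"array"}},"force":{"type":"number"}},"required":["steps"]}

```bash
ls; mkdir -p pics; cat > h.py <<'E'
import numpy as np, cv2
from cell import manip
def shot(n,tag):
    p,d=manip.camera(n); cv2.imwrite(f'pics/{tag}.png',p[:,:,::-1]); np.savez(f'pics/{tag}.npz',p=p,d=d); return p,d
def ld(tag):
    z=np.load(f'pics/{tag}.npz'); return z['p'],z['d']
def w(n,d):
    c=manip.calibration(n); v,u=np.mgrid[:d.shape[0],:d.shape[1]]
    C=np.stack([(u-c['cx'])/c['fx']*d,(v-c['cy'])/c['fy']*d,d],-1)
    return (C-np.array(c['t']))@np.array(c['R'])
E
python3 - <<'E'
from h import *
for n in('scene','top'): 
    p,d=shot(n,n+'0'); c=manip.calibration(n); print(n,c,(d==0).mean())
print(manip.read_state())
E
```

```text
pics
scene {'fx': 447.51505023399983, 'fy': 447.51505023399983, 'cx': 253.110565546193, 'cy': 187.39663397771602, 'R': array([[-0.44630189,  0.89487232,  0.00426135],
       [ 0.65915735,  0.33195642, -0.67477146],
       [-0.60524888, -0.29834287, -0.73801444]]), 't': array([ 302.34663302, -331.294747  , 1596.2822574 ])} 0.003941853841145833
top {'fx': 453.77234760703266, 'fy': 453.77234760703266, 'cx': 256.4460659890444, 'cy': 186.16808896258027, 'R': array([[-5.57501003e-04, -9.99999811e-01,  2.60237494e-04],
       [-9.98218022e-01,  5.40979325e-04, -5.96698261e-02],
       [ 5.96696740e-02, -2.93039745e-04, -9.98218135e-01]]), 't': array([ -31.3279005 ,  597.40182734, 1229.97269029])} 0.00396728515625
{'clock': 0.1, 'joints': array([ 1.25741863e+00,  3.00410499e-01,  1.52150861e+00,  8.11666100e-06,
        1.32068781e+00, -6.66248665e-02]), 'qd': array([-0.00042533, -0.00058011, -0.00084515,  0.00290881, -0.00047033,
        0.00085536]), 'effort': array([ 1.44400110e-03, -5.32637322e+01, -3.53279936e+01,  7.09077367e-02,
        2.34603096e-02, -2.87168177e-05]), 'eef_pos': array([134.28454967, 533.11969351, 204.95022489]), 'eef_rot': array([-3.14151728e+00,  1.01148988e-03,  1.32404152e+00]), 'wrist_force': array([ 0.73375769, -0.3903065 , -1.42782588]), 'moment': array([-0.01104986,  0.06423019,  0.01641614]), 'finger_gap': 94.2454228155498}
```

View pics/scene0.png

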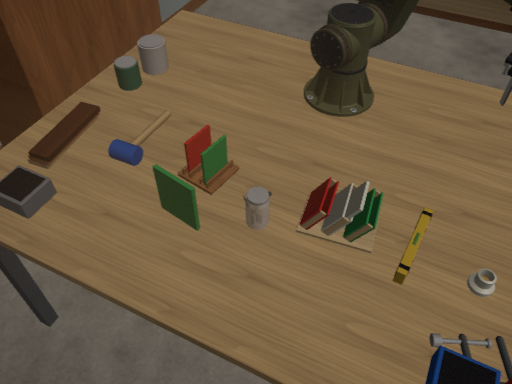

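View pics/top0.png

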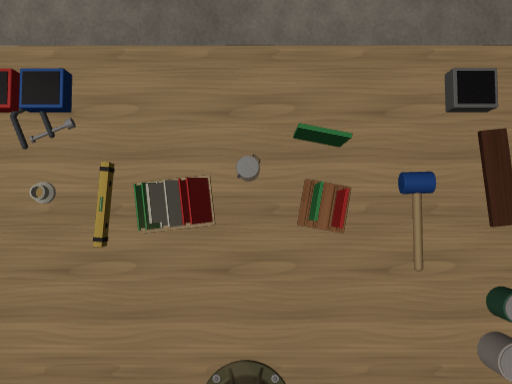

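```bash
python3 - <<'E'
from h import *
p,d=ld('top0'); s,_=ld('scene0')
a=cv2.resize(p[165:245,125:225],None,fx=6,fy=6,interpolation=cv2.INTER_CUBIC)
cv2.imwrite('pics/rackt.png',a[:,:,::-1])
a=cv2.resize(s[170:260,290:390],None,fx=6,fy=6,interpolation=cv2.INTER_CUBIC)
cv2.imwrite('pics/racks.png',a[:,:,::-1])
W=w('top',d)
for v in (190,200,210,220):
    print(v,[(u,*W[v,u].round().astype(int)) for u in range(132,220,2)])
for v in (195,205,215):
    print(v,[(u,*W[v,u].round().astype(int)) for u in range(296,356,2)])
E
```

```text
190 [(132, np.int64(588), np.int64(315), np.int64(-1)), (134, np.int64(583), np.int64(285), np.int64(92)), (136, np.int64(583), np.int64(280), np.int64(91)), (138, np.int64(584), np.int64(277), np.int64(83)), (140, np.int64(584), np.int64(272), np.int64(80)), (142, np.int64(583), np.int64(262), np.int64(102)), (144, np.int64(583), np.int64(257), np.int64(98)), (146, np.int64(581), np.int64(244), np.int64(133)), (148, np.int64(581), np.int64(238), np.int64(139)), (150, np.int64(581), np.int64(235), np.int64(130)), (152, np.int64(582), np.int64(231), np.int64(124)), (154, np.int64(582), np.int64(228), np.int64(117)), (156, np.int64(582), np.int64(222), np.int64(117)), (158, np.int64(582), np.int64(220), np.int64(106)), (160, np.int64(583), np.int64(215), np.int64(104)), (162, np.int64(583), np.int64(212), np.int64(94)), (164, np.int64(583), np.int64(206), np.int64(100)), (166, np.int64(583), np.int64(200), np.int64(102)), (168, np.int64(583), np.int64(197), np.int64(92)), (170, np.int64(583), np.int64(193), np.int64(86)), (172, np.int64(584), np.int64(189), np.int64(81)), (174, np.int6
[... 11901 characters left out ...]
(-228), np.int64(13)), (330, np.int64(518), np.int64(-231), np.int64(28)), (332, np.int64(518), np.int64(-236), np.int64(34)), (334, np.int64(518), np.int64(-242), np.int64(30)), (336, np.int64(518), np.int64(-241), np.int64(65)), (338, np.int64(518), np.int64(-242), np.int64(90)), (340, np.int64(519), np.int64(-242), np.int64(119)), (342, np.int64(519), np.int64(-244), np.int64(137)), (344, np.int64(519), np.int64(-249), np.int64(135)), (346, np.int64(518), np.int64(-278), np.int64(15)), (348, np.int64(518), np.int64(-287), np.int64(-5)), (350, np.int64(518), np.int64(-292), np.int64(-1)), (352, np.int64(518), np.int64(-297), np.int64(1)), (354, np.int64(518), np.int64(-303), np.int64(-1))]
```

View pics/rackt.png

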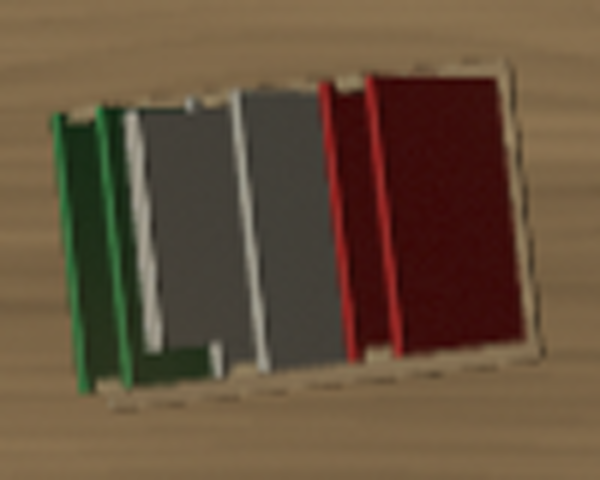

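View pics/racks.png

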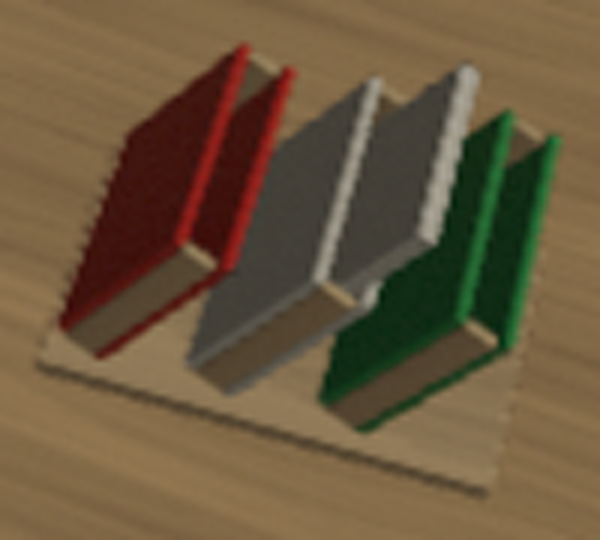

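Emit:
{"api": "arm_command", "payload": {"steps": [[1,[-4,0,0],0],[1,[-4,0,0],0],[1,[-4,0,0],0],[1,[-4,0,0],0],[1,[-4,0,0],0]], "force": 20}}

```text
clock: 0.52
eef_pos: [84.9, 337.4, 204.7]
eef_rot: [-3.142, 0.001, 1.324]
wrist_force: [-0.0, 0.4, 0.8]
finger_gap: 93.7
```

Emit:
{"api": "arm_command", "payload": {"steps": [[1,[-4,0,0],0],[1,[-4,0,0],0],[1,[-4,0,0],0]]}}

```text
clock: 0.77
eef_pos: [55.5, 221.2, 204.7]
eef_rot: [-3.141, 0.001, 1.324]
wrist_force: [0.5, -0.9, 0.5]
finger_gap: 93.6
```

```bash
python3 - <<'E'
from h import *
s=manip.read_state(); print(s['joints'].round(3),s['eef_pos'],s['eef_rot'])
E
```

```text
[ 1.164 -0.515  2.254 -0.     1.404 -0.161] [ 55.5090103  221.18264177 204.70926763] [-3.14149402e+00  8.18374210e-04  1.32433712e+00]
```

Emit:
{"api": "arm_command", "payload": {"steps": [[1,[-2,0,0],0],[1,[-2,0,0],0],[1,[-2,0,0],0],[1,[-2,0,0],0]]}}

```text
clock: 1.1
eef_pos: [36.3, 144.9, 204.9]
eef_rot: [-3.141, 0.003, 1.325]
wrist_force: [-26.1, -62.4, 21.3]
finger_gap: 94.1
```

```bash
cat >st.py <<'E'
from h import *
from scipy.spatial.transform import Rotation as R
s=manip.read_state(); print(s['clock'],s['joints'].round(3),s['eef_pos'].round(1),s['eef_rot'].round(3))
print('toolaxes',R.from_euler('xyz',s['eef_rot']).as_matrix().T.round(3).tolist(),'F',s['wrist_force'].round(1),'M',s['moment'].round(2),'gap',round(s['finger_gap'],1))
E
python3 st.py
```

```text
1.1 [ 1.078 -0.79   2.368 -0.     1.567 -0.246] [ 36.3 144.9 204.9] [-3.141e+00  3.000e-03  1.325e+00]
toolaxes [[0.244, 0.97, -0.003], [0.97, -0.244, -0.001], [-0.001, -0.003, -1.0]] F [-26.1 -62.4  21.3] M [-1.49  0.6   0.24] gap 94.1
```

Emit:
{"api": "arm_command", "payload": {"steps": [[1,[-0.5,0,0],0]]}}

```text
clock: 1.18
eef_pos: [36.0, 143.4, 203.5]
eef_rot: [-3.14, 0.011, 1.324]
wrist_force: [0.4, 0.8, 1.3]
finger_gap: 94.2
```

```bash
python3 st.py; python3 - <<'E'
from h import *
shot('scene','s1')
E
```

```text
1.1833 [ 1.076e+00 -7.880e-01  2.371e+00 -1.000e-03  1.569e+00 -2.470e-01] [ 36.  143.4 203.5] [-3.14   0.011  1.324]
toolaxes [[0.245, 0.97, -0.011], [0.97, -0.245, -0.002], [-0.004, -0.01, -1.0]] F [0.4 0.8 1.3] M [ 0.04  0.02 -0.04] gap 94.2
```

View pics/s1.png

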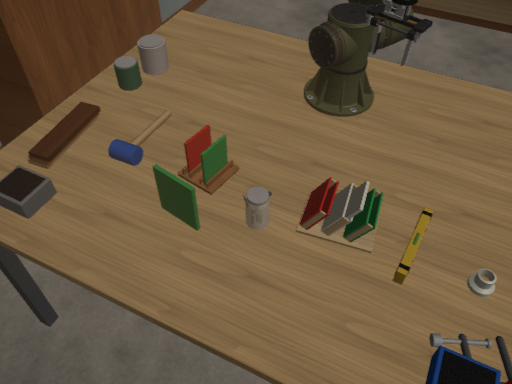

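Emit:
{"api": "arm_command", "payload": {"steps": [[1,[-1,0,0],0],[1,[-1,0,0],0]]}}

```text
clock: 1.4
eef_pos: [35.8, 142.2, 203.7]
eef_rot: [3.141, 0.014, 1.324]
wrist_force: [0.1, 0.6, 0.2]
finger_gap: 93.7
```

```bash
python3 st.py
```

```text
1.4 [ 1.079 -0.789  2.371 -0.004  1.574 -0.245] [ 35.8 142.2 203.7] [3.141 0.014 1.324]
toolaxes [[0.244, 0.97, -0.014], [0.97, -0.244, 0.0], [-0.003, -0.014, -1.0]] F [0.1 0.6 0.2] M [ 0.06  0.03 -0.01] gap 93.7
```

Emit:
{"api": "arm_command", "payload": {"steps": [[1,[-4,0,0],0],[1,[-4,0,0],0]]}}

```text
clock: 1.57
eef_pos: [32.3, 128.5, 198.1]
eef_rot: [3.141, 0.064, 1.324]
wrist_force: [0.3, -0.6, -0.0]
finger_gap: 94.0
```

```bash
python3 st.py
```

```text
1.5667 [ 1.078 -0.789  2.384 -0.016  1.609 -0.247] [ 32.3 128.5 198.1] [3.141 0.064 1.324]
toolaxes [[0.244, 0.968, -0.064], [0.97, -0.244, 0.0], [-0.015, -0.062, -0.998]] F [ 0.3 -0.6 -0. ] M [ 0.02  0.01 -0.03] gap 94.0
```

Emit:
{"api": "arm_command", "payload": {"steps": [[1,[2,0,0],0]]}}

```text
clock: 1.65
eef_pos: [37.0, 146.8, 197.0]
eef_rot: [3.141, 0.063, 1.324]
wrist_force: [0.1, 0.7, -0.2]
finger_gap: 94.0
```

```bash
python3 st.py
```

```text
1.65 [ 1.106 -0.717  2.362 -0.014  1.558 -0.217] [ 37.  146.8 197. ] [3.141 0.063 1.324]
toolaxes [[0.244, 0.968, -0.063], [0.97, -0.245, 0.001], [-0.015, -0.061, -0.998]] F [ 0.1  0.7 -0.2] M [ 0.02  0.02 -0.02] gap 94.0
```

Emit:
{"api": "arm_command", "payload": {"steps": [[1,[4,0,-0.3],0],[1,[4,0,-0.3],0],[1,[4,0,-0.3],0],[1,[4,0,-0.3],0],[1,[4,0,-0.3],0]]}}

```text
clock: 2.07
eef_pos: [85.6, 340.4, 198.9]
eef_rot: [3.141, 0.064, 1.325]
wrist_force: [0.3, 0.1, 0.8]
finger_gap: 94.4
```

Emit:
{"api": "arm_command", "payload": {"steps": [[1,[4,0,-0.3],0],[1,[4,0,-0.3],0],[1,[4,0,-0.3],0],[1,[4,0,-0.3],0],[1,[4,0,-0.3],0]]}}

```text
clock: 2.48
eef_pos: [134.6, 534.7, 201.4]
eef_rot: [3.141, 0.064, 1.324]
wrist_force: [-0.1, -0.2, 0.9]
finger_gap: 93.9
```

Emit:
{"api": "arm_command", "payload": {"steps": [[1,[4,0,-0.3],0],[1,[4,0,-0.3],0],[1,[4,0,-0.3],0],[1,[4,0,-0.3],0],[1,[3,0,-0.3],0]]}}

```text
clock: 2.9
eef_pos: [180.0, 714.8, 204.1]
eef_rot: [3.141, 0.065, 1.324]
wrist_force: [0.0, -0.0, 0.5]
finger_gap: 94.1
```

```bash
python3 st.py
```

```text
2.9 [ 1.276  0.807  0.764 -0.003  1.636 -0.049] [180.  714.8 204.1] [3.141 0.065 1.324]
toolaxes [[0.244, 0.968, -0.065], [0.97, -0.244, 0.0], [-0.016, -0.063, -0.998]] F [ 0.  -0.   0.5] M [0.04 0.01 0.02] gap 94.1
```

Emit:
{"api": "arm_command", "payload": {"steps": [[1,[3,0,-0.2],0],[1,[3,0,-0.2],0],[1,[3,0,-0.2],0]]}}

```text
clock: 3.15
eef_pos: [195.8, 777.0, 204.5]
eef_rot: [3.141, 0.063, 1.324]
wrist_force: [0.5, 0.7, 0.2]
finger_gap: 94.1
```

```bash
python3 st.py
```

```text
3.15 [ 1.279  1.062  0.314 -0.003  1.829 -0.046] [195.8 777.  204.5] [3.141 0.063 1.324]
toolaxes [[0.244, 0.968, -0.063], [0.97, -0.244, 0.0], [-0.015, -0.061, -0.998]] F [0.5 0.7 0.2] M [-0.02  0.03  0.01] gap 94.1
```

Emit:
{"api": "arm_command", "payload": {"steps": [[1,[4,0,0],0],[1,[4,0,0],0]]}}

```text
clock: 3.32
eef_pos: [200.8, 797.2, 175.3]
eef_rot: [-3.141, 0.038, 1.324]
wrist_force: [0.7, 0.2, -2.5]
finger_gap: 93.8
```

```bash
python3 st.py
```

```text
3.3167 [ 1.280e+00  1.136e+00  2.420e-01 -1.000e-03  1.802e+00 -4.500e-02] [200.8 797.2 175.3] [-3.141  0.038  1.324]
toolaxes [[0.244, 0.969, -0.038], [0.97, -0.244, -0.0], [-0.01, -0.037, -0.999]] F [ 0.7  0.2 -2.5] M [0.05 0.03 0.01] gap 93.8
```

Emit:
{"api": "arm_command", "payload": {"steps": [[1,[2.5,0,-3],0],[1,[2.5,0,-3],0]]}}

```text
clock: 3.48
eef_pos: [200.7, 796.3, 222.5]
eef_rot: [-3.142, -0.01, 1.324]
wrist_force: [-0.1, -0.5, 0.8]
finger_gap: 93.9
```

```bash
python3 st.py
```

```text
3.4833 [ 1.279  1.081  0.238  0.     1.814 -0.045] [200.7 796.3 222.5] [-3.142 -0.01   1.324]
toolaxes [[0.244, 0.97, 0.01], [0.97, -0.244, -0.0], [0.002, 0.009, -1.0]] F [-0.1 -0.5  0.8] M [ 0.01 -0.03 -0.05] gap 93.9
```

Emit:
{"api": "arm_command", "payload": {"steps": [[1,[2.5,0,-3],0],[1,[2.5,0,-3],0]]}}

```text
clock: 3.65
eef_pos: [199.7, 792.2, 268.2]
eef_rot: [3.141, -0.054, 1.324]
wrist_force: [-0.1, -0.1, 0.0]
finger_gap: 93.9
```

```bash
python3 st.py
```

```text
3.65 [ 1.278  1.026  0.236  0.002  1.826 -0.045] [199.7 792.2 268.2] [ 3.141 -0.054  1.324]
toolaxes [[0.244, 0.968, 0.054], [0.97, -0.244, 0.0], [0.014, 0.053, -0.999]] F [-0.1 -0.1  0. ] M [ 0.02 -0.03  0.03] gap 93.9
```

```bash
cat >> h.py <<'E'
def cast(n,uv,z):
    c=manip.calibration(n); uv=np.atleast_2d(np.array(uv,float)); Rm=np.array(c['R']);t=np.array(c['t'])
    D=np.c_[(uv[:,0]-c['cx'])/c['fx'],(uv[:,1]-c['cy'])/c['fy'],np.ones(len(uv))]@Rm
    o=-Rm.T@t; return o+D*((z-o[2])/D[:,2])[:,None]
E
python3 - <<'E'
from h import *
p,d=ld('top0'); s,_=ld('scene0')
a=np.hstack([cv2.resize(p[170:240,295:360],None,fx=6,fy=6,interpolation=cv2.INTER_NEAREST),cv2.resize(s[120:190,175:240],None,fx=6,fy=6,interpolation=cv2.INTER_NEAREST)])
cv2.imwrite('pics/block.png',a[:,:,::-1])
# rough object positions
W=w('top',d); ok=(d>0)&(d<1400)
for name,(r0,r1,c0,c1) in dict(jar=(148,190,230,268),small_or_big_green=(115,155,285,360),mallet=(165,275,395,440)).items():
    q=W[r0:r1,c0:c1][ok[r0:r1,c0:c1]]; q=q[q[:,2]>15]; print(name,q.min(0).round(),q.max(0).round())
E
```

```text
jar [610. -39.  20.] [675.  22. 113.]
small_or_big_green [ 707. -265.   15.] [ 745. -133.  167.]
mallet [ 366. -510.   15.] [ 635. -423.   66.]
```

View pics/block.png

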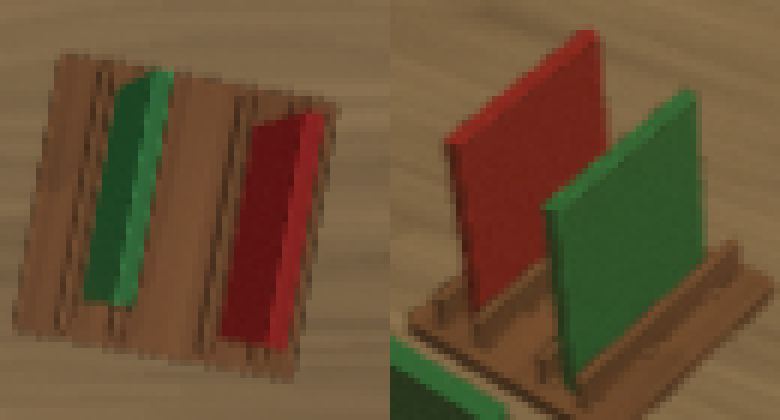

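```bash
python3 - <<'E'
from h import *
def fit(n,tag,box,ch,thr,z):
    p,_=ld(tag); r0,r1,c0,c1=box
    k=p[r0:r1,c0:c1].astype(int); oth=[i for i in range(3) if i!=ch]
    m=((k[...,ch]>thr)&(k[...,ch]>1.7*k[...,oth].max(-1))).astype(np.uint8)
    nl,L,S,_=cv2.connectedComponentsWithStats(m); i=1+S[1:,4].argmax()
    v,u=np.where(L==i); P=cast(n,np.c_[u+c0,v+r0],z)[:,:2].astype(np.float32)
    (c,wh,an)=cv2.minAreaRect(P); m_=P.mean(0); vx=cv2.fitLine(P,cv2.DIST_L2,0,.01,.01).ravel()
    print(n,ch,'px',S[i,4],'rect c',np.round(c,1),'wh',np.round(wh,1),'mean',m_.round(1),'dir deg',np.degrees(np.arctan2(vx[1],vx[0])).round(1), 'uv',(u.mean()+c0).round(1),(v.mean()+r0).round(1))
p,_=ld('top0');s,_=ld('scene0')
print(p[195,312:324].tolist()); print(p[205,334:350].tolist()); print(s[145,200:230].tolist())
for t in (100,110,120): 
  fit('top','top0',(175,235,300,358),0,t,132); fit('top','top0',(175,235,300,358),1,t,132)
for t in (125,):
  fit('scene','scene0',(120,185,180,235),0,t,132); fit('scene','scene0',(120,185,180,235),1,t,132)
E
```

```text
[[88, 72, 43], [27, 68, 35], [28, 68, 35], [27, 68, 34], [28, 69, 36], [29, 71, 36], [47, 104, 57], [48, 105, 59], [47, 103, 57], [56, 102, 56], [108, 72, 46], [104, 69, 44]]
[[82, 48, 31], [94, 20, 18], [93, 21, 18], [93, 21, 19], [94, 19, 17], [94, 19, 17], [94, 21, 19], [93, 19, 17], [92, 20, 18], [139, 38, 35], [134, 33, 30], [132, 34, 31], [107, 41, 31], [107, 71, 45], [96, 75, 51], [129, 105, 74]]
[[113, 36, 26], [113, 37, 25], [113, 37, 24], [113, 36, 24], [113, 36, 26], [113, 37, 25], [112, 35, 24], [113, 38, 26], [113, 36, 24], [111, 41, 25], [100, 58, 34], [69, 86, 43], [56, 105, 53], [52, 103, 51], [51, 97, 47], [50, 88, 42], [50, 84, 42], [48, 83, 41], [50, 84, 43], [49, 84, 41], [48, 83, 41], [48, 83, 40], [49, 84, 41], [49, 84, 41], [48, 84, 42], [48, 83, 40], [93, 92, 55], [129, 104, 71], [130, 105, 71], [129, 104, 69]]
top 0 px 157 rect c [ 536.2 -248.9] wh [  9.4 101.7] mean [ 536.4 -248.9] dir deg -10.0 uv 343.7 207.8
top 1 px 109 rect c [ 554.8 -186.5] wh [ 7.4 94.9] mean [ 555.3 -186.5] dir deg -10.6 uv 318.6 200.3
top 0 px 140 rect c [ 536.7 -249. ] wh [  8.2 100.8] mean [ 536.3 -249. ] dir deg -10.2 uv 343.7 207.9
top 1 px 1 rect c [ 600.9 -198. ] wh [0. 0.] mean [ 600.9 -198. ] dir deg 4.5 uv 323.0 182.0
top 0 px 125 rect c [ 536.2 -249.1] wh [ 7.8 96.8] mean [ 535.8 -248.9] dir deg -10.0 uv 343.7 208.1
top 1 px 1 rect c [ 600.9 -198. ] wh [0. 0.] mean [ 600.9 -198. ] dir deg 4.5 uv 323.0 182.0
scene 0 px 77 rect c [ 535.5 -246.7] wh [ 9.6 95.9] mean [ 536.7 -246.9] dir deg -10.2 uv 196.5 134.2Traceback (most recent call last):
  File "<stdin>", line 15, in <module>
  File "<stdin>", line 6, in fit
ValueError: attempt to get argmax of an empty sequence
```

```bash
python3 - <<'E'
from h import *
for n,tag,box,t in (('top','top0',(175,235,300,358),86),('scene','scene0',(130,165,195,235),94)):
    p,_=ld(tag); r0,r1,c0,c1=box
    k=p[r0:r1,c0:c1].astype(int); m=((k[...,1]>t)&(k[...,1]>1.5*k[...,0])).astype(np.uint8)
    nl,L,S,_=cv2.connectedComponentsWithStats(m); i=1+S[1:,4].argmax()
    v,u=np.where(L==i); P=cast(n,np.c_[u+c0,v+r0],132)[:,:2].astype(np.float32)
    print(cv2.minAreaRect(P),P.mean(0),cv2.fitLine(P,2,0,.01,.01).ravel())
# rack wall tops
p,_=ld('top0');s,_=ld('scene0')
for r in (190,200,210,220): print(r,[tuple(x) for x in p[r,132:150].tolist()],'|',[tuple(x) for x in p[r,176:194].tolist()])
E
```

```text
((553.58740234375, -186.13534545898438), (7.795743942260742, 97.3023910522461), 80.06175231933594) [ 554.702  -186.1865] [ 9.8419440e-01 -1.7709151e-01  5.5470203e+02 -1.8618645e+02]
((553.4443969726562, -183.2038116455078), (7.938972473144531, 96.49559783935547), 79.90642547607422) [ 553.3903  -183.44484] [ 9.8342776e-01 -1.8130025e-01  5.5339038e+02 -1.8344485e+02]
190 [(131, 107, 76), (129, 107, 75), (57, 109, 60), (38, 81, 42), (24, 44, 22), (25, 44, 23), (26, 45, 24), (25, 44, 22), (24, 46, 24), (32, 68, 35), (57, 112, 65), (24, 45, 23), (24, 44, 21), (38, 53, 33), (126, 127, 111), (153, 148, 133), (152, 149, 136), (68, 64, 56)] | [(67, 63, 56), (66, 63, 56), (71, 63, 55), (117, 40, 35), (134, 37, 34), (54, 10, 8), (59, 10, 9), (59, 11, 9), (59, 9, 9), (58, 10, 8), (69, 14, 14), (144, 36, 34), (116, 28, 27), (59, 10, 10), (59, 11, 10), (59, 12, 12), (60, 14, 14), (59, 8, 6)]
200 [(126, 104, 73), (127, 104, 73), (125, 104, 72), (57, 107, 59), (44, 86, 47), (29, 46, 25), (28, 45, 24), (28, 46, 24), (29, 46, 24), (28, 47, 24), (36, 69, 36), (59, 114, 66), (26, 44, 21), (27, 44, 23)
[... 673 characters left out ...]
5, 38), (146, 43, 39), (51, 9, 8), (60, 13, 10), (59, 10, 10), (59, 11, 11), (60, 13, 12), (66, 13, 13), (122, 29, 26), (138, 38, 35), (53, 10, 9), (60, 11, 11), (60, 14, 11)]
220 [(123, 101, 71), (124, 101, 72), (123, 101, 71), (123, 101, 71), (121, 101, 70), (62, 108, 60), (56, 98, 56), (39, 50, 28), (38, 49, 26), (39, 50, 27), (38, 50, 28), (39, 51, 28), (43, 68, 36), (62, 111, 64), (39, 52, 29), (39, 50, 28), (49, 58, 39), (126, 128, 112)] | [(68, 64, 56), (68, 64, 56), (67, 63, 56), (68, 64, 57), (67, 63, 56), (70, 63, 56), (100, 43, 38), (144, 43, 39), (57, 12, 10), (60, 13, 12), (60, 15, 12), (59, 10, 9), (59, 12, 9), (64, 10, 9), (120, 30, 27), (141, 39, 36), (50, 8, 7), (59, 10, 9)]
```

```bash
cat > rack.py <<'E'
from h import *
def ridge(n,tag,ch,rows,c0,c1,split,z):
    """per row/col centroid of bright wall top"""
    p,_=ld(tag); out=[]
    for r in rows:
        k=p[r,c0:c1].astype(float); sgn=k[:,ch]-k[:,[i for i in range(3) if i!=ch]].max(1)
        out.append(sgn.round().astype(int).tolist())
    return out
if __name__=='__main__':
    for r in ridge('scene','scene0',0,range(176,226,6),298,345,0,0): print(r)
    print()
    for r in ridge('scene','scene0',1,range(186,240,6),340,386,0,0): print(r)
E
python3 rack.py
```

```text
[26, 24, 25, 25, 25, 25, 26, 26, 25, 26, 26, 26, 25, 26, 26, 26, 26, 25, 25, 25, 24, 24, 25, 24, 26, 26, 26, 25, 25, 24, 25, 27, 28, 27, 25, 24, 25, 25, 25, 25, 25, 25, 24, 26, 25, 24, 24]
[27, 26, 25, 25, 25, 26, 25, 26, 26, 26, 25, 25, 25, 26, 26, 26, 26, 25, 25, 23, 25, 25, 25, 25, 28, 34, 42, 45, 43, 42, 84, 107, 64, 15, 14, 15, 17, 22, 32, 88, 103, 59, 26, 27, 25, 25, 26]
[25, 25, 25, 25, 26, 26, 25, 25, 24, 24, 24, 24, 24, 25, 24, 24, 24, 28, 37, 42, 41, 43, 41, 43, 45, 45, 44, 46, 84, 106, 75, 37, 44, 43, 44, 45, 47, 86, 103, 55, 26, 26, 25, 25, 25, 21, 12]
[24, 25, 25, 25, 27, 26, 25, 24, 24, 23, 24, 24, 31, 42, 43, 43, 43, 43, 45, 42, 44, 46, 43, 46, 46, 43, 86, 108, 83, 45, 44, 44, 45, 43, 44, 84, 104, 63, 12, 3, 4, 3, 4, 4, 3, 4, 4]
[24, 23, 24, 24, 24, 26, 24, 25, 23, 25, 41, 44, 43, 43, 46, 44, 43, 44, 42, 45, 43, 44, 43, 46, 84, 106, 83, 43, 46, 45, 46, 44, 44, 89, 117, 80, 3, 2, 3, 5, 3, 3, 4, 3, 4, 4, 4]
[25, 25, 23, 24, 24, 24, 23, 25, 43, 44, 45, 45, 45, 45, 43, 44, 44, 45, 45, 45, 46, 47, 88, 110, 82, 46, 45, 46, 46, 45, 43, 84, 117, 79, 3, 3, 3, 4, 3, 3, 3, 3, 3, 
[... 1629 characters left out ...]
 43, 23, 23, 24, 25, 23, 22, 42, 52, 9, -21, -25, -26, -24, -25, -25, -25]
[-15, -13, -15, -16, -14, -15, -12, -7, -4, -3, 1, 16, 23, 23, 23, 23, 23, 24, 25, 22, 23, 25, 22, 21, 26, 30, 49, 50, 25, 22, 24, 22, 25, 22, 28, 47, 46, -3, -23, -25, -25, -25, -25, -25, -26, -25]
[-9, -17, -21, -22, -15, 19, 22, 24, 23, 22, 22, 25, 24, 27, 22, 25, 27, 30, 32, 21, -1, -13, -15, -15, -15, -15, -15, -14, -13, -14, -14, -6, 19, 29, 12, -11, -22, -25, -24, -24, -24, -23, -23, -24, -24, -23]
[-22, -21, -17, -4, 23, 22, 26, 30, 33, 20, -2, -14, -15, -14, -14, -15, -15, -15, -14, -15, -6, 20, 31, 22, 9, -12, -21, -21, -20, -20, -21, -22, -21, -20, -21, -22, -23, -25, -25, -24, -24, -24, -25, -23, -24, -24]
```

```bash
cat > rack.py <<'E'
from h import *
def lines(n,tag,ch,rows,box,lo,hi,val,zl):
    p,_=ld(tag); c0,c1=box; P=[[],[]]
    for r in rows:
        k=p[r,c0:c1].astype(float); oth=[i for i in range(3) if i!=ch]
        x=k[:,ch]-k[:,oth].max(1) if val=='d' else k[:,ch]*(k[:,ch]>1.5*k[:,oth].max(1))
        w_=np.clip((x-lo)/(hi-lo),0,1)
        m=(w_>.3).astype(np.uint8); runs=[]; i=0
        while i<len(m):
            if m[i]:
                j=i
                while j<len(m) and m[j]: j+=1
                a,b=max(i-1,0),min(j+1,len(m)); ww=w_[a:b]
                if ww.sum()>.8: runs.append((np.arange(a,b)*ww).sum()/ww.sum()+c0)
                i=j
            else: i+=1
        if len(runs)!=2: continue
        for s,u in enumerate(runs): P[s].append((u,r))
    out=[]
    return [cast(n,P[s],zl[s])[:,:2] for s in (0,1)]
if __name__=='__main__':
  for col,ch in(('red',0),('green',1)):
    for n in('top','scene'):
        if n=='top':
            # image left = +y = -x wall
            L=lines('top','top0',ch,range(184,222),(176,196) if ch==0 else (132,148),*((70,140,'v') if ch==0 else (55,112,'v')),(93,100.5))
            lw,rw=L
        else:
            L=lines('scene','scene0',ch,range(183,208) if ch==0 else range(194,222),(315,341) if ch==0 else (362,386),*((47,112,'d') if ch==0 else (27,54,'d')),(100.5,93))
            rw,lw=L
        A=[]
        for q in(lw,rw):
            f=cv2.fitLine(q.astype(np.float32),cv2.DIST_HUBER,0,.01,.01).ravel(); 
            if f[0]<0:f[:2]*=-1
            A.append(f); 
        d=(A[0][:2]+A[1][:2]); d/=np.linalg.norm(d); e=np.array([-d[1],d[0]])
        yc=[(f[2:]@e) for f in A]
        print(col,n,len(lw),'angles',[np.degrees(np.arctan2(f[1],f[0])).round(2) for f in A],'gap',round(yc[0]-yc[1],1),'e',e.round(3),'e-coord mouth',round((yc[0]+yc[1])/2-1,1),'along',(lw@d).min().round(1),(lw@d).max().round(1))
E
python3 rack.py
```

```text
red top 38 angles [np.float32(6.61), np.float32(6.68)] gap 21.1 e [-0.116  0.993] e-coord mouth 86.8 along 518.2 614.2
red scene 25 angles [np.float32(6.72), np.float32(6.92)] gap 20.6 e [-0.119  0.993] e-coord mouth 86.6 along 515.8 603.3
green top 37 angles [np.float32(6.79), np.float32(6.66)] gap 20.9 e [-0.117  0.993] e-coord mouth 201.9 along 532.0 627.9
green scene 28 angles [np.float32(6.67), np.float32(7.0)] gap 20.2 e [-0.119  0.993] e-coord mouth 202.3 along 514.9 608.7
```

```bash
python3 - <<'E'
from h import *
d=np.array([.9932,.1167]);e=np.array([-.1167,.9932])
def c(n,px,z):
    P=cast(n,px,z)[:,:2]; print(n,P.round(1).tolist(),'along',(P@d).round(1),'mid',(P@d).mean().round(1),'e',(P@e).round(1))
o=np.array([125,165])
c('top',np.array([[325,85],[353,360]])/6+o,93)   # red -x
c('top',np.array([[371,77],[398,354]])/6+o,100.5) # red +x
c('top',np.array([[57,116],[86,390]])/6+o,93)
c('top',np.array([[101,108],[127,387]])/6+o,100.5)
o=np.array([290,170])
c('scene',np.array([[243,47],[183,243]])/6+o,100.5)
c('scene',np.array([[291,70],[228,266]])/6+o,93)
c('scene',np.array([[508,114],[464,320]])/6+o,100.5)
c('scene',np.array([[556,138],[508,345]])/6+o,93)
E
```

```text
top [[611.1, 168.2], [493.0, 155.1]] along [626.6 507.7] mid 567.2 e [95.8 96.5]
top [[614.0, 147.3], [495.7, 134.8]] along [627.  508.1] mid 567.5 e [74.6 76. ]
top [[597.8, 283.5], [480.3, 269.3]] along [626.8 508.4] mid 567.6 e [211.8 211.4]
top [[600.8, 262.7], [481.8, 249.9]] along [627.3 507.7] mid 567.5 e [190.8 192. ]
scene [[497.8, 137.9], [614.5, 153.9]] along [510.5 628.2] mid 569.4 e [78.9 81.2]
scene [[494.3, 160.0], [611.4, 173.4]] along [509.6 627.5] mid 568.6 e [101.2 100.9]
scene [[484.2, 253.3], [601.3, 269.0]] along [510.5 628.6] mid 569.6 e [195. 197.]
scene [[481.2, 275.1], [599.4, 288.1]] along [510.  628.9] mid 569.5 e [217.1 216.2]
```

Emit:
{"api": "arm_command", "payload": {"steps": [[0.5,[-3.5,2.1,-0.3],0],[0.5,[-3.5,2.1,-0.3],0],[0.5,[-3.5,2.1,-0.3],0],[0.5,[-3.5,2.1,-0.3],0],[0.5,[-3.5,2.1,-0.3],0]]}}

```text
clock: 4.07
eef_pos: [245.9, 647.9, 273.8]
eef_rot: [3.142, -0.054, 1.325]
wrist_force: [1.3, 0.8, 0.2]
finger_gap: 64.3
```

Emit:
{"api": "arm_command", "payload": {"steps": [[0.5,[-3.5,2.1,-0.3],0],[0.5,[-3.5,2.1,-0.3],0],[0.5,[-3.5,2.1,-0.3],0],[0.5,[-3.5,2.1,-0.3],0],[0.5,[-3.5,2.1,-0.3],0]]}}

```text
clock: 4.48
eef_pos: [305.2, 451.7, 279.8]
eef_rot: [3.141, -0.055, 1.325]
wrist_force: [1.6, 0.6, 2.1]
finger_gap: 47.2
```

Emit:
{"api": "arm_command", "payload": {"steps": [[0.5,[-3.5,2.1,-0.3],0],[0.5,[-3.5,2.1,-0.3],0],[0.5,[-3.5,2.1,-0.3],0],[0.5,[-3.5,2.1,-0.3],0],[0.5,[-3.5,2.1,-0.3],0]]}}

```text
clock: 4.9
eef_pos: [364.0, 256.1, 285.3]
eef_rot: [3.141, -0.055, 1.325]
wrist_force: [0.6, 0.2, 0.3]
finger_gap: 47.1
```

Emit:
{"api": "arm_command", "payload": {"steps": [[0.5,[-3.5,2.1,-0.3],0],[0.5,[-3.5,2.1,-0.3],0],[0.5,[-3.5,2.1,-0.3],0],[0.5,[-3.5,2.1,-0.3],0],[0.5,[-3.5,2.1,-0.3],0]]}}

```text
clock: 5.32
eef_pos: [423.0, 60.2, 290.8]
eef_rot: [3.141, -0.055, 1.324]
wrist_force: [-0.1, 0.3, 0.2]
finger_gap: 46.9
```

```bash
cat > go.py <<'E'
# usage: go.py x y z yaw -> shift in tool axes (cm) now, and turn
import sys; from h import *
from scipy.spatial.transform import Rotation as R
s=manip.read_state(); Rm=R.from_euler('xyz',s['eef_rot']).as_matrix()
t=np.array([float(a) for a in sys.argv[1:4]]); dl=Rm.T@(t-s['eef_pos'])/10
print('shift cm',dl.round(2),'rows',round(np.linalg.norm(dl)/4.1,1))
if len(sys.argv)>4: print('turn',round((s['eef_rot'][2]-float(sys.argv[4])),3))
E
python3 st.py; python3 go.py 100 -780 280 -1.454
```

```text
5.3167 [ 0.022 -0.05   1.718  0.053  1.459 -1.308] [423.   60.2 290.8] [ 3.141 -0.055  1.324]
toolaxes [[0.243, 0.968, 0.055], [0.97, -0.244, 0.0], [0.014, 0.053, -0.998]] F [-0.1  0.3  0.2] M [-0.02  0.   -0.01] gap 46.9
shift cm [-89.28 -10.83  -3.84] rows 22.0
turn 2.778
```

Emit:
{"api": "arm_command", "payload": {"steps": [[0.5,[0,0,0],0.12],[0.5,[0,0,0],0.12],[0.5,[0,0,0],0.12],[0.5,[0,0,0],0.12],[0.5,[0,0,0],0.12]]}}

```text
clock: 5.73
eef_pos: [422.9, 62.0, 290.5]
eef_rot: [-3.11, -0.045, 0.717]
wrist_force: [-1.0, -0.5, 0.2]
finger_gap: 47.0
```

Emit:
{"api": "arm_command", "payload": {"steps": [[0.5,[0,0,0],0.12],[0.5,[0,0,0],0.12],[0.5,[0,0,0],0.12],[0.5,[0,0,0],0.12],[0.5,[0,0,0],0.12]]}}

```text
clock: 6.15
eef_pos: [422.9, 62.2, 290.5]
eef_rot: [-3.09, -0.019, 0.118]
wrist_force: [-0.5, 0.1, 0.2]
finger_gap: 47.2
```

Emit:
{"api": "arm_command", "payload": {"steps": [[0.5,[0,0,0],0.12],[0.5,[0,0,0],0.12],[0.5,[0,0,0],0.12],[0.5,[0,0,0],0.12],[0.5,[0,0,0],0.12]]}}

```text
clock: 6.57
eef_pos: [422.9, 62.2, 290.5]
eef_rot: [-3.088, 0.013, -0.481]
wrist_force: [-0.3, 0.3, 0.2]
finger_gap: 47.0
```

Emit:
{"api": "arm_command", "payload": {"steps": [[0.5,[0,0,0],0.12],[0.5,[0,0,0],0.12],[0.5,[0,0,0],0.12],[0.5,[0,0,0],0.12],[0.5,[0,0,0],0.12]]}}

```text
clock: 6.98
eef_pos: [422.9, 62.2, 290.5]
eef_rot: [-3.105, 0.041, -1.081]
wrist_force: [-0.3, -1.1, 0.1]
finger_gap: 47.2
```

Emit:
{"api": "arm_command", "payload": {"steps": [[0.5,[0,0,0],0.12],[0.5,[0,0,0],0.12],[0.5,[0,0,0],0.12],[0.5,[0,0,0],0.02]]}}

```text
clock: 7.32
eef_pos: [422.9, 62.2, 290.5]
eef_rot: [-3.123, 0.051, -1.461]
wrist_force: [0.1, 0.2, -0.8]
finger_gap: 47.2
```

```bash
python3 st.py; python3 go.py 100 -780 280 -1.454;python3 go.py 90 -730 280
```

```text
7.3167 [ 0.027 -0.049  1.717  0.053  1.459  1.483] [422.9  62.2 290.5] [-3.123  0.051 -1.461]
toolaxes [[0.109, -0.993, -0.051], [-0.994, -0.109, -0.019], [0.013, 0.053, -0.998]] F [ 0.1  0.2 -0.8] M [-0.06  0.15 -0.  ] gap 47.2
shift cm [80.12 41.26 -3.86] rows 22.0
turn -0.007
shift cm [75.05 41.71 -3.61] rows 21.0
```

Emit:
{"api": "arm_command", "payload": {"steps": [[0.5,[3.6,2.0,-0.2],0],[0.5,[3.6,2.0,-0.2],0],[0.5,[3.6,2.0,-0.2],0],[0.5,[3.6,2.0,-0.2],0],[0.5,[3.6,2.0,-0.2],0]]}}

```text
clock: 7.73
eef_pos: [343.1, -129.6, 289.4]
eef_rot: [-3.122, 0.051, -1.451]
wrist_force: [0.5, -0.2, 0.4]
finger_gap: 47.0
```

Emit:
{"api": "arm_command", "payload": {"steps": [[0.5,[3.6,2.0,-0.2],0],[0.5,[3.6,2.0,-0.2],0],[0.5,[3.6,2.0,-0.2],0],[0.5,[3.6,2.0,-0.2],0],[0.5,[3.6,2.0,-0.2],0]]}}

```text
clock: 8.15
eef_pos: [264.2, -320.4, 288.2]
eef_rot: [-3.122, 0.051, -1.452]
wrist_force: [0.8, 0.4, 0.4]
finger_gap: 47.4
```

Emit:
{"api": "arm_command", "payload": {"steps": [[0.5,[3.6,2.0,-0.2],0],[0.5,[3.6,2.0,-0.2],0],[0.5,[3.6,2.0,-0.2],0],[0.5,[3.6,2.0,-0.2],0],[0.5,[3.6,2.0,-0.2],0]]}}

```text
clock: 8.57
eef_pos: [185.7, -510.9, 286.6]
eef_rot: [-3.122, 0.052, -1.452]
wrist_force: [1.3, -0.1, -0.1]
finger_gap: 46.9
```

Emit:
{"api": "arm_command", "payload": {"steps": [[0.5,[3.6,2.0,-0.2],0],[0.5,[3.6,2.0,-0.2],0],[0.5,[3.6,2.0,-0.2],0],[0.5,[3.6,2.0,-0.2],0],[0.5,[3.6,2.0,-0.2],0]]}}

```text
clock: 8.98
eef_pos: [108.1, -698.8, 285.3]
eef_rot: [-3.122, 0.052, -1.452]
wrist_force: [-0.6, -0.7, 0.2]
finger_gap: 47.1
```

```bash
python3 st.py; python3 go.py 100 -780 280 -1.454
```

```text
8.9833 [-1.476  0.692  0.77   0.019  1.732 -0.021] [ 108.1 -698.8  285.3] [-3.122  0.052 -1.452]
toolaxes [[0.118, -0.992, -0.052], [-0.993, -0.117, -0.02], [0.013, 0.054, -0.998]] F [-0.6 -0.7  0.2] M [ 0.03  0.11 -0.01] gap 47.1
shift cm [7.98 1.77 0.08] rows 2.0
turn 0.002
```

Emit:
{"api": "arm_command", "payload": {"steps": [[0.5,[1.2,3.9,0.1],0],[0.5,[1.2,3.9,0.1],0],[0.5,[1.2,3.9,0.1],0],[0.5,[1.2,3.9,0.1],0],[0.5,[1.2,3.9,0.1],0]]}}

```text
clock: 9.4
eef_pos: [-74.6, -777.1, 274.0]
eef_rot: [-3.122, 0.052, -1.453]
wrist_force: [-0.3, -0.0, 0.4]
finger_gap: 46.8
```

Emit:
{"api": "arm_command", "payload": {"steps": [[0.5,[3.0,1.2,0],0],[0.5,[3.0,1.2,-2],0],[0.5,[3.0,1.2,-2],0]]}}

```text
clock: 9.65
eef_pos: [-89.4, -793.6, 276.4]
eef_rot: [-3.134, -0.001, -1.454]
wrist_force: [0.6, 0.1, 0.7]
finger_gap: 47.1
```

```bash
python3 st.py
```

```text
9.65 [-1.732  1.014  0.237  0.008  1.891 -0.275] [ -89.4 -793.6  276.4] [-3.134e+00 -1.000e-03 -1.454e+00]
toolaxes [[0.117, -0.993, 0.001], [-0.993, -0.117, -0.008], [0.008, -0.0, -1.0]] F [0.6 0.1 0.7] M [0.   0.13 0.02] gap 47.1
```

Emit:
{"api": "arm_command", "payload": {"steps": [[0.5,[0,0,0],0.1],[0.5,[0,0,0],0.1],[0.5,[0,0,0],0.095]]}}

```text
clock: 9.9
eef_pos: [-88.1, -793.5, 283.2]
eef_rot: [-3.134, -0.008, -1.753]
wrist_force: [1.0, 0.0, -0.2]
finger_gap: 47.1
```

```bash
python3 st.py; python3 go.py 536 -248 230 -1.749
```

```text
9.9 [-1.73   1.007  0.235  0.008  1.892  0.026] [ -88.1 -793.5  283.2] [-3.134 -0.008 -1.753]
toolaxes [[-0.181, -0.983, 0.008], [-0.983, 0.181, -0.008], [0.007, -0.009, -1.0]] F [ 1.   0.  -0.2] M [-0.02  0.13 -0.  ] gap 47.1
shift cm [-64.99 -51.45   5.22] rows 20.3
turn -0.004
```

Emit:
{"api": "arm_command", "payload": {"steps": [[0.5,[-3.25,-2.55,0.25],0],[0.5,[-3.25,-2.55,0.25],0],[0.5,[-3.25,-2.55,0.25],0],[0.5,[-3.25,-2.55,0.25],0],[0.5,[-3.25,-2.55,0.25],0]]}}

```text
clock: 10.32
eef_pos: [37.6, -685.5, 275.3]
eef_rot: [-3.132, -0.009, -1.749]
wrist_force: [1.8, -1.4, 0.8]
finger_gap: 46.7
```

Emit:
{"api": "arm_command", "payload": {"steps": [[0.5,[-3.25,-2.55,0.25],0],[0.5,[-3.25,-2.55,0.25],0],[0.5,[-3.25,-2.55,0.25],0],[0.5,[-3.25,-2.55,0.25],0],[0.5,[-3.25,-2.55,0.25],0]]}}

```text
clock: 10.73
eef_pos: [192.6, -548.5, 263.6]
eef_rot: [-3.129, -0.009, -1.748]
wrist_force: [0.6, -0.3, 0.5]
finger_gap: 47.2
```

Emit:
{"api": "arm_command", "payload": {"steps": [[0.5,[-3.25,-2.55,0.25],0],[0.5,[-3.25,-2.55,0.25],0],[0.5,[-3.25,-2.55,0.25],0],[0.5,[-3.25,-2.55,0.25],0],[0.5,[-3.25,-2.55,0.25],0]]}}

```text
clock: 11.15
eef_pos: [347.5, -411.3, 251.9]
eef_rot: [-3.127, -0.007, -1.748]
wrist_force: [0.3, -0.5, -0.3]
finger_gap: 46.7
```

Emit:
{"api": "arm_command", "payload": {"steps": [[0.5,[-3.25,-2.55,0.25],0],[0.5,[-3.25,-2.55,0.25],0],[0.5,[-3.25,-2.55,0.25],0],[0.5,[-3.25,-2.55,0.25],0],[0.5,[-3.25,-2.55,0.25],0]]}}

```text
clock: 11.57
eef_pos: [502.3, -273.7, 240.5]
eef_rot: [-3.125, -0.004, -1.748]
wrist_force: [-0.1, -0.9, 0.8]
finger_gap: 46.7
```

```bash
python3 st.py; python3 go.py 536 -248 102 -1.749; python3 -c "
from h import *
shot('scene','s2')"
```

```text
11.5667 [-0.564  0.315  1.42   0.003  1.39   1.183] [ 502.3 -273.7  240.5] [-3.125 -0.004 -1.748]
toolaxes [[-0.176, -0.984, 0.004], [-0.984, 0.176, -0.017], [0.016, -0.007, -1.0]] F [-0.1 -0.9  0.8] M [-0.    0.17  0.02] gap 46.7
shift cm [-3.18 -2.63 13.89] rows 3.5
turn 0.001
```

View pics/s2.png

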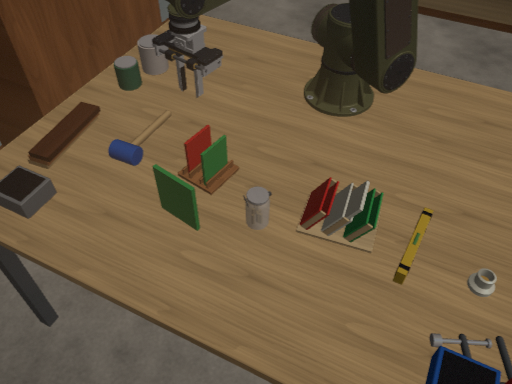

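```bash
python3 - <<'E'
from h import *
for n in('scene','top'):
    c=manip.calibration(n); X=np.array(c['R'])@np.array([502.3,-273.7,240.5])+c['t']; print(n,X[0]/X[2]*c['fx']+c['cx'],X[1]/X[2]*c['fy']+c['cy'])
p,d=shot('top','t2')
a=np.hstack([cv2.resize(p[130:260,270:400],None,fx=3,fy=3),cv2.resize(ld('s2')[0][30:160,130:260],None,fx=3,fy=3)])
cv2.imwrite('pics/t2c.png',a[:,:,::-1])
E
```

```text
scene 191.11963662946164 92.63718372145901
top 364.17946859948506 222.4262658568075
```

View pics/t2c.png

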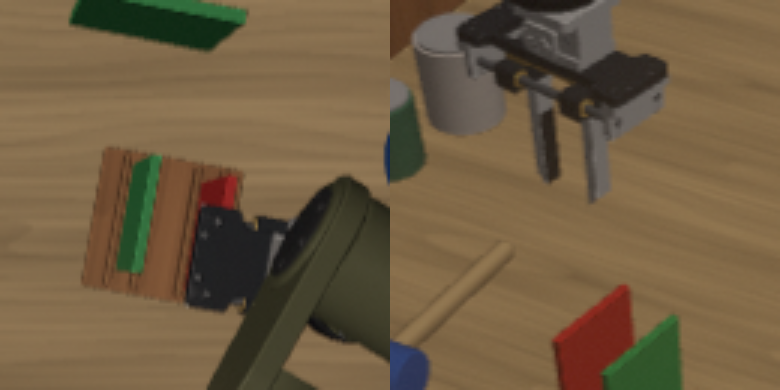

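Emit:
{"api": "arm_command", "payload": {"steps": [[0.5,[-3.2,-2.5,0.3],0],[0.5,[0,0,3],0],[0.5,[0,0,3],0]]}}

```text
clock: 11.92
eef_pos: [533.2, -248.1, 177.4]
eef_rot: [-3.123, -0.004, -1.746]
wrist_force: [0.8, -0.5, -0.3]
finger_gap: 46.9
```

```bash
python3 st.py; python3 go.py 536 -248 102 -1.749; python3 - <<'E'
from h import *
p,d=shot('top','t3');s,_=shot('scene','s3')
a=np.hstack([cv2.resize(p[130:260,270:400],None,fx=3,fy=3),cv2.resize(s[60:190,130:260],None,fx=3,fy=3)])
cv2.imwrite('pics/t3c.png',a[:,:,::-1])
E
```

```text
11.9167 [-0.499  0.396  1.458  0.002  1.268  1.247] [ 533.2 -248.1  177.4] [-3.123 -0.004 -1.746]
toolaxes [[-0.175, -0.985, 0.004], [-0.984, 0.175, -0.019], [0.018, -0.007, -1.0]] F [ 0.8 -0.5 -0.3] M [0.01 0.17 0.05] gap 46.9
shift cm [-0.09 -0.13  7.54] rows 1.8
turn 0.003
```

View pics/t3c.png

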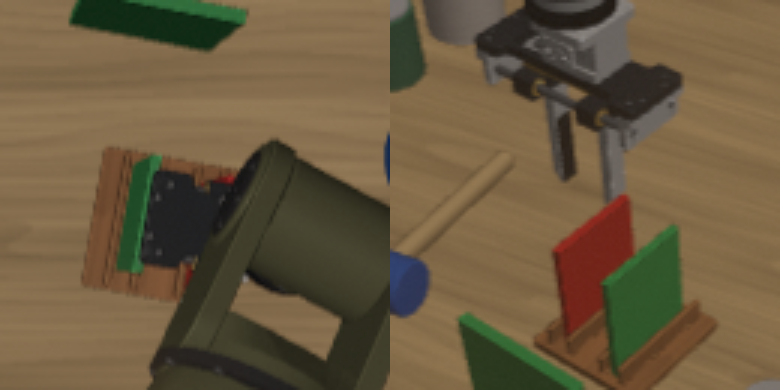

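Emit:
{"api": "arm_command", "payload": {"steps": [[0.5,[-0.1,-0.1,2.5],0],[0.5,[0,0,2.5],0],[0.5,[0,0,1.5],0],[0.5,[0,0,1],0],[0.5,[0,0,0],0]]}}

```text
clock: 12.43
eef_pos: [532.5, -248.5, 99.3]
eef_rot: [-3.132, -0.001, -1.751]
wrist_force: [-0.1, -0.5, 0.2]
finger_gap: 47.0
```

```bash
python3 st.py; python3 go.py 536 -248 102 -1.749; python3 - <<'E'
from h import *
s,_=shot('scene','s4')
a=cv2.resize(s[90:190,150:260],None,fx=5,fy=5)
cv2.imwrite('pics/s4c.png',a[:,:,::-1])
E
```

```text
12.4333 [-0.5    0.481  1.529  0.002  1.122  1.25 ] [ 532.5 -248.5   99.3] [-3.132e+00 -1.000e-03 -1.751e+00]
toolaxes [[-0.179, -0.984, 0.001], [-0.984, 0.179, -0.01], [0.009, -0.003, -1.0]] F [-0.1 -0.5  0.2] M [0.01 0.15 0.  ] gap 47.0
shift cm [-0.11 -0.34 -0.26] rows 0.1
turn -0.002
```

View pics/s4c.png

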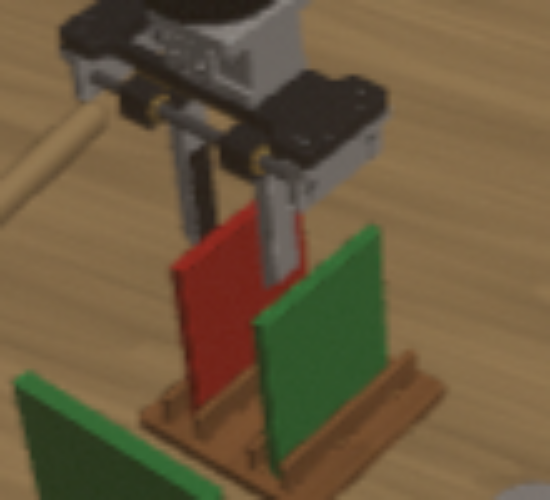

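Emit:
{"api": "arm_command", "payload": {"steps": [[0.5,[-0.1,-0.3,-0.3],0],[0.3,[0,0,0],0],[0.2,[0,0,0],0],[0.1,[0,0,0],0],[0,[0,0,0],0]], "force": 20}}

```text
clock: 12.9
eef_pos: [535.4, -247.7, 101.6]
eef_rot: [-3.133, -0.001, -1.751]
wrist_force: [-0.1, -0.4, -0.7]
finger_gap: 23.7
```

Emit:
{"api": "arm_command", "payload": {"steps": [[0,[0,0,0],0],[0,[0,0,0],0],[0,[0,0,0],0],[0,[0,0,0],0]]}}

```text
clock: 13.23
eef_pos: [535.2, -247.7, 101.1]
eef_rot: [-3.134, -0.0, -1.751]
wrist_force: [0.0, 0.8, 0.4]
finger_gap: 9.0
```

```bash
python3 st.py; python3 go.py 536 -248 102 -1.749
```

```text
13.2333 [-0.496  0.484  1.519  0.002  1.13   1.254] [ 535.2 -247.7  101.1] [-3.134 -0.    -1.751]
toolaxes [[-0.179, -0.984, 0.0], [-0.984, 0.179, -0.008], [0.008, -0.002, -1.0]] F [0.  0.8 0.4] M [ 0.08  0.18 -0.02] gap 9.0
shift cm [ 0.02 -0.08 -0.09] rows 0.0
turn -0.002
```

Emit:
{"api": "arm_command", "payload": {"steps": [[0,[0,0,-1],0],[0,[0,0,-2],0],[0,[0,0,-4],0],[0,[0,0,-4],0],[0,[0,0,-4],0]]}}

```text
clock: 13.65
eef_pos: [533.6, -247.1, 253.4]
eef_rot: [-3.134, -0.0, -1.751]
wrist_force: [0.7, -0.3, -2.1]
finger_gap: 8.9
```

Emit:
{"api": "arm_command", "payload": {"steps": [[0,[0,0,-3],0],[0,[0,0,-2],0],[0,[0,0,0],-0.1],[0,[0,0,0],-0.1],[0,[0,0,0],-0.1]]}}

```text
clock: 14.07
eef_pos: [533.5, -247.2, 301.9]
eef_rot: [-3.134, -0.003, -1.446]
wrist_force: [-0.1, -0.6, -1.8]
finger_gap: 9.0
```

```bash
python3 st.py; python3 go.py 80 -740 300 -1.454;python3 - <<'E'
from h import *
s,_=shot('scene','s5')
E
```

```text
14.0667 [-0.497  0.332  1.259  0.002  1.543  0.949] [ 533.5 -247.2  301.9] [-3.134e+00 -3.000e-03 -1.446e+00]
toolaxes [[0.124, -0.992, 0.003], [-0.992, -0.124, -0.008], [0.008, -0.002, -1.0]] F [-0.1 -0.6 -1.8] M [-0.01  0.18  0.01] gap 9.0
shift cm [43.26 51.13 -0.07] rows 16.3
turn 0.008
```

View pics/s5.png

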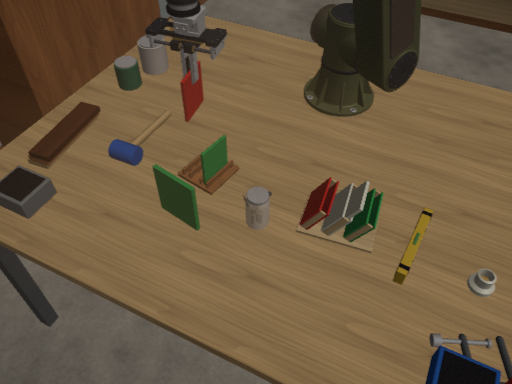

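Emit:
{"api": "arm_command", "payload": {"steps": [[0,[2.6,3.1,0],0],[0,[2.6,3.1,0],0],[0,[2.6,3.1,0],0],[0,[2.6,3.1,0],0],[0,[2.6,3.1,0],0]]}}

```text
clock: 14.53
eef_pos: [393.8, -395.8, 300.8]
eef_rot: [-3.134, -0.003, -1.453]
wrist_force: [1.2, 0.1, -2.4]
finger_gap: 8.8
```

Emit:
{"api": "arm_command", "payload": {"steps": [[0,[2.6,3.1,0],0],[0,[2.6,3.1,0],0],[0,[2.6,3.1,0],0],[0,[2.6,3.1,0],0],[0,[2.6,3.1,0],0]]}}

```text
clock: 14.95
eef_pos: [255.3, -543.5, 300.0]
eef_rot: [-3.134, -0.003, -1.454]
wrist_force: [0.9, -1.1, -1.7]
finger_gap: 9.1
```

Emit:
{"api": "arm_command", "payload": {"steps": [[0,[2.6,3.1,0],0],[0,[2.6,3.1,0],0],[0,[2.6,3.1,0],0],[0,[2.6,3.1,0],0],[0,[2.6,3.1,0],0]]}}

```text
clock: 15.37
eef_pos: [116.9, -691.0, 299.1]
eef_rot: [-3.134, -0.003, -1.454]
wrist_force: [0.4, -0.4, -1.3]
finger_gap: 8.9
```

Emit:
{"api": "arm_command", "payload": {"steps": [[0,[2.6,3.1,0],0],[0,[2,0,0],0],[0,[2,0,0],0],[0,[2,0,0],0]]}}

```text
clock: 15.7
eef_pos: [97.0, -776.9, 298.8]
eef_rot: [-3.134, -0.002, -1.455]
wrist_force: [0.3, 0.5, -1.2]
finger_gap: 8.6
```

```bash
python3 st.py; python3 go.py 80 -740 300 -1.454
```

```text
15.7 [-1.496  0.942  0.315  0.008  1.882 -0.039] [  97.  -776.9  298.8] [-3.134e+00 -2.000e-03 -1.455e+00]
toolaxes [[0.116, -0.993, 0.002], [-0.993, -0.116, -0.007], [0.008, -0.001, -1.0]] F [ 0.3  0.5 -1.2] M [-0.03  0.12 -0.03] gap 8.6
shift cm [-3.86  1.26 -0.13] rows 1.0
turn -0.001
```

Emit:
{"api": "arm_command", "payload": {"steps": [[0,[2.5,0,-3],0],[0,[2.5,0,-3],0],[0,[2.5,0,-3],0],[0,[2.5,0,-3],0],[0,[2.5,0,-3],0]]}}

```text
clock: 16.12
eef_pos: [95.2, -765.8, 389.5]
eef_rot: [-3.134, -0.104, -1.453]
wrist_force: [0.5, -0.8, -1.9]
finger_gap: 8.8
```

```bash
python3 st.py
```

```text
16.1167 [-1.499  0.871  0.235  0.014  1.933 -0.042] [  95.2 -765.8  389.5] [-3.134 -0.104 -1.453]
toolaxes [[0.117, -0.988, 0.104], [-0.993, -0.119, -0.008], [0.02, -0.102, -0.995]] F [ 0.5 -0.8 -1.9] M [ 0.06  0.17 -0.03] gap 8.8
```

Emit:
{"api": "arm_command", "payload": {"steps": [[0,[4,0,-1],0],[0,[4,0,-1],0],[0,[4,0,-1],0],[0,[4,0,-1],0]]}}

```text
clock: 16.45
eef_pos: [98.5, -798.1, 379.8]
eef_rot: [-3.133, -0.196, -1.453]
wrist_force: [-0.2, -0.5, -1.9]
finger_gap: 8.8
```

```bash
python3 st.py
```

```text
16.45 [-1.499  0.889  0.235  0.018  1.822 -0.041] [  98.5 -798.1  379.8] [-3.133 -0.196 -1.453]
toolaxes [[0.115, -0.974, 0.195], [-0.993, -0.119, -0.008], [0.031, -0.193, -0.981]] F [-0.2 -0.5 -1.9] M [ 0.16  0.18 -0.04] gap 8.8
```

Emit:
{"api": "arm_command", "payload": {"steps": [[0,[4,0,-1],0],[0,[4,0,-1],0],[0,[4,0,-1],0],[0,[4,0,-1],0],[0,[4,0,-1],0]]}}

```text
clock: 16.87
eef_pos: [101.4, -828.7, 387.3]
eef_rot: [-3.132, -0.313, -1.454]
wrist_force: [-0.3, 0.7, -2.4]
finger_gap: 9.1
```

Emit:
{"api": "arm_command", "payload": {"steps": [[0,[4,0,-1],0],[0,[4,0,-1],0],[0,[4,0,-1],0],[0,[4,0,-1],0],[0,[4,0,-1],0]]}}

```text
clock: 17.28
eef_pos: [103.0, -848.8, 416.6]
eef_rot: [-3.131, -0.433, -1.455]
wrist_force: [0.6, 0.1, -2.2]
finger_gap: 9.0
```

```bash
python3 st.py
```

```text
17.2833 [-1.502  0.866  0.236  0.03   1.608 -0.042] [ 103.  -848.8  416.6] [-3.131 -0.433 -1.455]
toolaxes [[0.105, -0.902, 0.42], [-0.993, -0.12, -0.009], [0.059, -0.416, -0.908]] F [ 0.6  0.1 -2.2] M [0.38 0.18 0.01] gap 9.0
```

Four more (about 0.024 each), to 0.52.

Emit:
{"api": "arm_command", "payload": {"steps": [[0,[4,0,-1],0],[0,[4,0,-1],0],[0,[4,0,-1],0],[0,[3.2,0,-1],0],[0,[0,0,0],0]]}}

```text
clock: 17.7
eef_pos: [103.2, -855.5, 454.2]
eef_rot: [-3.131, -0.527, -1.456]
wrist_force: [0.2, -0.3, -1.0]
finger_gap: 9.2
```

```bash
python3 st.py
```

```text
17.7 [-1.504  0.831  0.235  0.035  1.55  -0.042] [ 103.2 -855.5  454.2] [-3.131 -0.527 -1.456]
toolaxes [[0.099, -0.859, 0.503], [-0.993, -0.12, -0.009], [0.068, -0.499, -0.864]] F [ 0.2 -0.3 -1. ] M [ 0.45  0.18 -0.05] gap 9.2
```

```bash
python3 go.py 543 236 300 -1.454
```

```text
shift cm [-97.11 -56.61 -38.1 ] rows 28.9
turn -0.002
```

Emit:
{"api": "arm_command", "payload": {"steps": [[0,[-3.2,-1.9,-1.3],0],[0,[-3.2,-1.9,-1.3],0],[0,[-3.2,-1.9,-1.3],0],[0,[-3.2,-1.9,-1.3],0],[0,[-3.2,-1.9,-1.3],0]]}}

```text
clock: 18.12
eef_pos: [160.8, -719.7, 436.1]
eef_rot: [-3.13, -0.522, -1.458]
wrist_force: [0.7, -1.4, -0.8]
finger_gap: 8.8
```

Emit:
{"api": "arm_command", "payload": {"steps": [[0,[-3.2,-1.9,-1.3],0],[0,[-3.2,-1.9,-1.3],0],[0,[-3.2,-1.9,-1.3],0],[0,[-3.2,-1.9,-1.3],0],[0,[-3.2,-1.9,-1.3],0]]}}

```text
clock: 18.53
eef_pos: [235.2, -538.1, 414.2]
eef_rot: [-3.13, -0.523, -1.457]
wrist_force: [1.5, -1.2, -2.2]
finger_gap: 9.1
```

Emit:
{"api": "arm_command", "payload": {"steps": [[0,[-3.2,-1.9,-1.3],0],[0,[-3.2,-1.9,-1.3],0],[0,[-3.2,-1.9,-1.3],0],[0,[-3.2,-1.9,-1.3],0],[0,[-3.2,-1.9,-1.3],0]]}}

```text
clock: 18.95
eef_pos: [309.1, -357.1, 391.9]
eef_rot: [-3.129, -0.523, -1.458]
wrist_force: [0.3, -1.0, -2.0]
finger_gap: 9.3
```

```bash
python3 st.py;python3 go.py 543 236 300 -1.454
```

```text
18.95 [-0.755 -0.201  1.704 -0.339  1.235  0.747] [ 309.1 -357.1  391.9] [-3.129 -0.523 -1.458]
toolaxes [[0.097, -0.861, 0.5], [-0.993, -0.118, -0.011], [0.068, -0.495, -0.866]] F [ 0.3 -1.  -2. ] M [ 0.5   0.19 -0.01] gap 9.3
shift cm [-53.36 -30.15 -19.81] rows 15.7
turn -0.004
```

Emit:
{"api": "arm_command", "payload": {"steps": [[0,[-3.3,-1.9,-1.2],0],[0,[-3.3,-1.9,-1.2],0],[0,[-3.3,-1.9,-1.2],0],[0,[-3.3,-1.9,-1.2],0],[0,[-3.3,-1.9,-1.2],0]]}}

```text
clock: 19.37
eef_pos: [383.2, -174.0, 362.7]
eef_rot: [-3.128, -0.523, -1.458]
wrist_force: [1.2, -0.1, -2.2]
finger_gap: 8.7
```

```bash
python3 st.py
```

```text
19.3667 [-0.209 -0.196  1.766 -0.497  1.401  1.288] [ 383.2 -174.   362.7] [-3.128 -0.523 -1.458]
toolaxes [[0.097, -0.861, 0.5], [-0.993, -0.119, -0.012], [0.069, -0.495, -0.866]] F [ 1.2 -0.1 -2.2] M [ 0.4   0.17 -0.02] gap 8.7
```

Emit:
{"api": "arm_command", "payload": {"steps": [[0,[-3.3,-1.9,-1.2],0],[0,[-3.3,-1.9,-1.2],0],[0,[-3.3,-1.9,-1.2],0],[0,[-3.3,-1.9,-1.2],0],[0,[-3.3,-1.9,-1.2],0]]}}

```text
clock: 19.78
eef_pos: [457.4, 9.4, 332.9]
eef_rot: [-3.129, -0.522, -1.457]
wrist_force: [1.4, -0.3, -2.0]
finger_gap: 8.5
```

```bash
python3 st.py;python3 go.py 543 236 300 -1.454
```

```text
19.7833 [ 0.236  0.041  1.612 -0.52   1.548  1.718] [457.4   9.4 332.9] [-3.129 -0.522 -1.457]
toolaxes [[0.098, -0.861, 0.499], [-0.993, -0.12, -0.011], [0.069, -0.494, -0.867]] F [ 1.4 -0.3 -2. ] M [0.38 0.19 0.01] gap 8.5
shift cm [-20.32 -11.17  -7.75] rows 6.0
turn -0.003
```

Emit:
{"api": "arm_command", "payload": {"steps": [[0,[-3.4,-1.9,-1.3],0],[0,[-3.4,-1.9,-1.3],0],[0,[-3.4,-1.9,-1.3],0],[0,[-3.4,-1.9,-1.3],0],[0,[-3.4,-1.9,-1.3],0]]}}

```text
clock: 20.2
eef_pos: [530.7, 199.1, 305.1]
eef_rot: [-3.129, -0.522, -1.457]
wrist_force: [0.2, 0.2, -1.6]
finger_gap: 9.0
```

Emit:
{"api": "arm_command", "payload": {"steps": [[0,[-3,-1.7,-1.2],0],[0,[0,0,0],0]]}}

```text
clock: 20.37
eef_pos: [544.2, 235.6, 297.2]
eef_rot: [-3.135, -0.523, -1.451]
wrist_force: [-0.5, -0.7, -3.6]
finger_gap: 8.6
```

```bash
cat > slot.py <<'E'
# tile pose of tool in slot frame ; arg colour, L = bottom below TCP
import sys; from h import *
from scipy.spatial.transform import Rotation as R
d=np.array([.9932,.1167,0]);e=np.array([-.1167,.9932,0]);Z=np.array([0,0,1.])
sz=.5*e+.866*Z; sx=-.866*e+.5*Z; sy=np.cross(sz,sx)
o={'red':568*d+86.7*e+95*Z,'green':568*d+202.1*e+95*Z}[sys.argv[1]]
L=89.1; s=manip.read_state(); Rm=R.from_euler('xyz',s['eef_rot']).as_matrix()
S=np.c_[sx,sy,sz]
print('sy',sy.round(3),'tool in slot axes (cols x,y,z)\n',(S.T@Rm).round(3))
tcp=S.T@(s['eef_pos']-o); bot=S.T@(s['eef_pos']+Rm[:,2]*L-o)
print('TCP slot',tcp.round(1),'bottom slot',bot.round(1),'F slot',(S.T@s['wrist_force']).round(1),'M',s['moment'].round(2),'clock',s['clock'],'gap',s['finger_gap'].round(1))
# shift for bottom centre to x=0,y=0(+arg), z=arg
for zt in sys.argv[2:]:
    dl=S@np.array([-bot[0],-bot[1],float(zt)-bot[2]]); print('to',zt,'shift cm',(Rm.T@dl/10).round(2))
E
python3 st.py; python3 slot.py red 60 20
```

```text
20.3667 [ 0.555  0.484  1.141 -0.48   1.729  1.979] [544.2 235.6 297.2] [-3.135 -0.523 -1.451]
toolaxes [[0.104, -0.86, 0.499], [-0.992, -0.123, -0.006], [0.066, -0.495, -0.866]] F [-0.5 -0.7 -3.6] M [ 0.48  0.24 -0.01] gap 8.6
sy [0.993 0.117 0.   ] tool in slot axes (cols x,y,z)
 [[ 1.     0.003 -0.001]
 [ 0.003 -1.     0.008]
 [-0.001 -0.008 -1.   ]]Traceback (most recent call last):
  File "slot.py", line 11, in <module>
    print('TCP slot',tcp.round(1),'bottom slot',bot.round(1),'F slot',(S.T@s['wrist_force']).round(1),'M',s['moment'].round(2),'clock',s['clock'],'gap',s['finger_gap'].round(1))
                                                                                                                                                        ^^^^^^^^^^^^^^^^^^^^^
AttributeError: 'float' object has no attribute 'round'
```

```bash
sed -i "s/s\['finger_gap'\].round(1)/round(float(s['finger_gap']),1)/" slot.py; python3 slot.py red 60 20; python3 - <<'E'
from h import *
p,d=shot('top','t6');s,_=shot('scene','s6')
a=np.hstack([cv2.resize(p[110:260,90:240],None,fx=2.6,fy=2.6),cv2.resize(s[80:270,250:400],None,fx=2.05,fy=2.05)[:390]])
cv2.imwrite('pics/t6c.png',a[:,:,::-1])
E
```

```text
sy [0.993 0.117 0.   ] tool in slot axes (cols x,y,z)
 [[ 1.     0.003 -0.001]
 [ 0.003 -1.     0.008]
 [-0.001 -0.008 -1.   ]]
TCP slot [ 28.6  -0.  217. ] bottom slot [ 28.5   0.7 127.9] F slot [-1.2 -0.5 -3.4] M [ 0.48  0.24 -0.01] clock 20.3667 gap 8.6
to 60 shift cm [-2.85  0.12  6.79]
to 20 shift cm [-2.85  0.15 10.79]Traceback (most recent call last):
  File "<stdin>", line 3, in <module>
    return _nx.concatenate(arrs, 1, dtype=dtype, casting=casting)
           ~~~~~~~~~~~~~~~^^^^^^^^^^^^^^^^^^^^^^^^^^^^^^^^^^^^^^^
ValueError: all the input array dimensions except for the concatenation axis must match exactly, but along dimension 0, the array at index 0 has size 390 and the array at index 1 has size 389
```

Emit:
{"api": "arm_command", "payload": {"steps": [[0,[-2.8,0.2,0],0],[0,[0,0,3.5],0],[0,[0,0,3.5],0],[0,[0,0,2],0],[0,[0,0,0],0]]}}

```text
clock: 20.88
eef_pos: [543.8, 207.0, 206.4]
eef_rot: [-3.135, -0.524, -1.457]
wrist_force: [-0.5, -0.5, -2.5]
finger_gap: 8.8
```

```bash
python3 slot.py red 20; python3 - <<'E'
from h import *
p,d=shot('top','t7');s,_=shot('scene','s7')
cv2.imwrite('pics/s7c.png',cv2.resize(s[120:250,280:410],None,fx=4.5,fy=4.5)[:,:,::-1])
cv2.imwrite('pics/t7c.png',cv2.resize(p[150:260,100:230],None,fx=5,fy=5)[:,:,::-1])
E
```

```text
sy [0.993 0.117 0.   ] tool in slot axes (cols x,y,z)
 [[ 1.    -0.003  0.001]
 [-0.003 -1.     0.005]
 [ 0.001 -0.005 -1.   ]]
TCP slot [  7.7  -3.8 124.2] bottom slot [ 7.8 -3.3 35.1] F slot [-0.9 -0.5 -2.4] M [ 0.48  0.21 -0.02] clock 20.8833 gap 8.8
to 20 shift cm [-0.78 -0.32  1.51]
```

View pics/s7c.png

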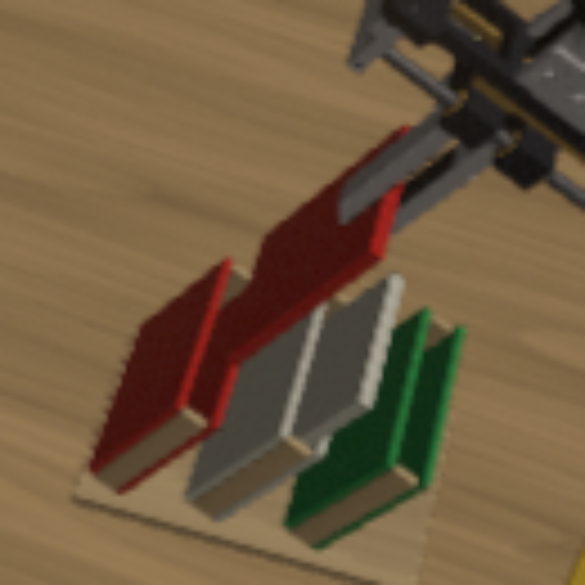

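View pics/t7c.png

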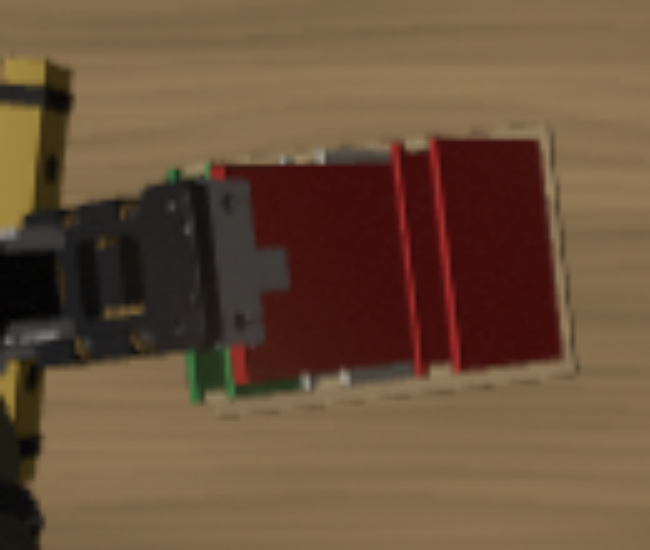

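Emit:
{"api": "arm_command", "payload": {"steps": [[0,[-0.8,-0.3,0.5],0],[0,[0,0,0],0]]}}

```text
clock: 21.15
eef_pos: [547.7, 216.0, 201.0]
eef_rot: [-3.129, -0.522, -1.457]
wrist_force: [-0.2, -0.2, -2.0]
finger_gap: 8.5
```

```bash
cat > chk.py <<'E'
import sys; from h import *
col=sys.argv[1]; tag=sys.argv[2]; ch={'red':0,'green':1}[col]
d=np.array([.9932,.1167,0]);e=np.array([-.1167,.9932,0]);Z=np.array([0,0,1.])
sz=.5*e+.866*Z; sx=-.866*e+.5*Z; sy=np.cross(sz,sx); S=np.c_[sx,sy,sz]
o={'red':568*d+86.7*e+95*Z,'green':568*d+202.1*e+95*Z}[col]
for n in('top','scene'):
    p,D=shot(n,tag+n); Q=(w(n,D)-o)@S; k=p.astype(int); oth=[i for i in range(3) if i!=ch]
    m=(k[...,ch]>1.6*k[...,oth].max(-1))&(D>0)
    m=cv2.erode(m.astype(np.uint8),np.ones((3,3)))>0
    for nm,(x0,x1,z0,z1) in dict(tile=(-12,14,15,150),wall=(4,26,-70,-10)).items():
        mm=m&(Q[...,0]>x0)&(Q[...,0]<x1)&(Q[...,2]>z0)&(Q[...,2]<z1)&(abs(Q[...,1])<55)
        q=Q[mm]; 
        if len(q)<20: print(n,nm,len(q)); continue
        A=np.c_[np.ones(len(q)),q[:,1:]-[0,q[:,2].mean()]]; c=np.linalg.lstsq(A,q[:,0],rcond=None)[0]
        print(n,nm,len(q),'x med',np.median(q[:,0]).round(2),'slopes y,z',c[1:].round(3),'y rng',np.percentile(q[:,1],[1,99]).round(1),'z',np.percentile(q[:,2],[1,99]).round(1))
E
python3 slot.py red 20; python3 chk.py red c1
```

```text
sy [0.993 0.117 0.   ] tool in slot axes (cols x,y,z)
 [[ 1.    -0.003 -0.002]
 [-0.003 -1.     0.011]
 [-0.002 -0.011 -1.   ]]
TCP slot [ -2.3   1.2 123.7] bottom slot [-2.5  2.2 34.6] F slot [-0.9 -0.2 -1.9] M [ 0.48  0.25 -0.07] clock 21.15 gap 8.5
to 20 shift cm [0.25 0.23 1.46]
top tile 981 x med 3.47 slopes y,z [0.001 0.006] y rng [-42.9  49.3] z [ 39.5 142. ]
top wall 541 x med 14.0 slopes y,z [ 0.003 -0.002] y rng [-54.1  53.5] z [-69.5 -10.6]
scene tile 499 x med 1.53 slopes y,z [-0.009  0.004] y rng [-37.8  52.9] z [ 37.8 147.5]
scene wall 273 x med 11.59 slopes y,z [0.003 0.001] y rng [-50.2  53.7] z [-69.7 -10.5]
```

Emit:
{"api": "arm_command", "payload": {"steps": [[0,[0.1,0.3,0],0],[0,[0,0,0],0]]}}

```text
clock: 21.42
eef_pos: [544.2, 213.8, 201.6]
eef_rot: [-3.13, -0.522, -1.457]
wrist_force: [0.8, 0.4, -1.7]
finger_gap: 8.8
```

```bash
python3 slot.py red 20; python3 chk.py red c2
```

```text
sy [0.993 0.117 0.   ] tool in slot axes (cols x,y,z)
 [[ 1.    -0.003 -0.001]
 [-0.003 -1.     0.01 ]
 [-0.001 -0.01  -1.   ]]
TCP slot [ -0.5  -2.5 123.4] bottom slot [-0.6 -1.6 34.3] F slot [-1.1  0.8 -1.3] M [ 0.42  0.21 -0.04] clock 21.4167 gap 8.8
to 20 shift cm [ 0.06 -0.15  1.43]
top tile 996 x med 5.29 slopes y,z [0.002 0.005] y rng [-47.3  44.4] z [ 38.7 143. ]
top wall 526 x med 13.86 slopes y,z [ 0.003 -0.01 ] y rng [-53.9  53.5] z [-69.4 -11.1]
scene tile 508 x med 3.13 slopes y,z [-0.01   0.006] y rng [-41.5  50. ] z [ 37.4 148.7]
scene wall 261 x med 11.67 slopes y,z [0.    0.001] y rng [-49.6  53.1] z [-69.5 -11. ]
```

Emit:
{"api": "arm_command", "payload": {"steps": [[0,[-0.1,0,0.5],0],[0,[0,0,1],0],[0,[0,0,1],0],[0,[0,0,0],0]]}}

```text
clock: 21.85
eef_pos: [545.5, 200.7, 176.4]
eef_rot: [-3.134, -0.524, -1.456]
wrist_force: [0.8, -0.2, -2.7]
finger_gap: 8.9
```

```bash
python3 slot.py red 0
```

```text
sy [0.993 0.117 0.   ] tool in slot axes (cols x,y,z)
 [[ 1.    -0.002  0.   ]
 [-0.002 -1.     0.006]
 [ 0.    -0.006 -1.   ]]
TCP slot [-1.7 -2.8 95. ] bottom slot [-1.7 -2.2  5.9] F slot [-1.1  0.7 -2.5] M [0.49 0.24 0.03] clock 21.85 gap 8.9
to 0 shift cm [ 0.17 -0.22  0.59]
```

Emit:
{"api": "arm_command", "payload": {"steps": [[0,[0,0,0.6],0],[0,[0,0,0.6],0],[0,[0,0,0.6],0],[0,[0,0,0],0]]}}

```text
clock: 22.18
eef_pos: [547.1, 192.5, 162.1]
eef_rot: [-3.132, -0.523, -1.457]
wrist_force: [-0.6, 0.6, -2.3]
finger_gap: 8.8
```

```bash
python3 slot.py red
```

```text
sy [0.993 0.117 0.   ] tool in slot axes (cols x,y,z)
 [[ 1.    -0.002 -0.   ]
 [-0.002 -1.     0.008]
 [-0.001 -0.008 -1.   ]]
TCP slot [-1.6 -2.2 78.4] bottom slot [ -1.7  -1.5 -10.7] F slot [-1.7 -0.5 -1.7] M [ 0.42  0.21 -0.01] clock 22.1833 gap 8.8
```

Emit:
{"api": "arm_command", "payload": {"steps": [[0,[0,0,0.7],0],[0,[0,0,0.7],0],[0,[0,0,0.7],0],[0,[0,0,0],0]]}}

```text
clock: 22.52
eef_pos: [548.3, 182.0, 143.6]
eef_rot: [-3.133, -0.523, -1.456]
wrist_force: [0.0, 0.2, -2.0]
finger_gap: 9.0
```

```bash
python3 slot.py red
```

```text
sy [0.993 0.117 0.   ] tool in slot axes (cols x,y,z)
 [[ 1.    -0.002 -0.   ]
 [-0.002 -1.     0.008]
 [-0.    -0.008 -1.   ]]
TCP slot [-1.7 -2.2 57.1] bottom slot [ -1.7  -1.5 -32. ] F slot [-1.2  0.1 -1.7] M [ 0.47  0.23 -0.03] clock 22.5167 gap 9.0
```

Emit:
{"api": "arm_command", "payload": {"steps": [[0,[0,0,0.5],0],[0,[0,0,0.5],0],[0,[0,0,0.5],0],[0,[0,0,0],0]]}}

```text
clock: 22.85
eef_pos: [549.6, 174.8, 131.2]
eef_rot: [-3.132, -0.523, -1.457]
wrist_force: [-0.5, 0.3, -3.2]
finger_gap: 8.9
```

```bash
python3 slot.py red
```

```text
sy [0.993 0.117 0.   ] tool in slot axes (cols x,y,z)
 [[ 1.    -0.003 -0.001]
 [-0.003 -1.     0.009]
 [-0.001 -0.009 -1.   ]]
TCP slot [-1.7 -1.8 42.7] bottom slot [ -1.7  -1.1 -46.4] F slot [-1.9 -0.5 -2.6] M [ 0.45  0.24 -0.01] clock 22.85 gap 8.9
```

Emit:
{"api": "arm_command", "payload": {"steps": [[0,[0,0,0.3],0],[0,[0,0,0.3],0],[0,[0,0,0],0]]}}

```text
clock: 23.1
eef_pos: [550.1, 172.2, 126.5]
eef_rot: [-3.131, -0.523, -1.457]
wrist_force: [-0.1, 0.2, -2.7]
finger_gap: 8.9
```

Emit:
{"api": "arm_command", "payload": {"steps": [[0,[0,0,0.1],0],[0,[0,0,0.1],0],[0,[0,0,0],0]]}}

```text
clock: 23.35
eef_pos: [550.3, 171.4, 125.1]
eef_rot: [-3.13, -0.523, -1.457]
wrist_force: [-0.8, 0.4, -2.6]
finger_gap: 9.0
```

```bash
python3 slot.py red
```

```text
sy [0.993 0.117 0.   ] tool in slot axes (cols x,y,z)
 [[ 1.    -0.003 -0.001]
 [-0.003 -1.     0.01 ]
 [-0.001 -0.01  -1.   ]]
TCP slot [-1.7 -1.5 35.8] bottom slot [ -1.8  -0.6 -53.3] F slot [-1.7 -0.7 -2. ] M [0.45 0.2  0.04] clock 23.35 gap 9.0
```

Emit:
{"api": "arm_command", "payload": {"steps": [[0,[0,0,0.08],0],[0,[0,0,0.08],0],[0,[0,0,0],0]]}}

```text
clock: 23.6
eef_pos: [550.4, 170.6, 123.7]
eef_rot: [-3.13, -0.523, -1.457]
wrist_force: [0.3, -0.8, -1.5]
finger_gap: 9.1
```

```bash
python3 slot.py red|tail -1
```

```text
TCP slot [-1.7 -1.5 34.1] bottom slot [ -1.8  -0.6 -55. ] F slot [ 0.   0.2 -1.7] M [ 0.45  0.25 -0.02] clock 23.6 gap 9.1
```

Emit:
{"api": "arm_command", "payload": {"steps": [[0,[0,0,0.08],0],[0,[0,0,0.08],0],[0,[0,0,0],0]]}}

```text
clock: 23.85
eef_pos: [550.5, 169.8, 122.3]
eef_rot: [-3.13, -0.523, -1.457]
wrist_force: [-0.3, -0.1, -3.1]
finger_gap: 8.9
```

```bash
python3 slot.py red|tail -1
```

```text
TCP slot [-1.7 -1.5 32.5] bottom slot [ -1.7  -0.6 -56.6] F slot [-1.5 -0.3 -2.7] M [ 0.47  0.17 -0.04] clock 23.85 gap 8.9
```

Steps track well (1.6 mm each). Watching the world Fz (baseline about -2.3) in the reply itself.

Emit:
{"api": "arm_command", "payload": {"steps": [[0,[0,0,0.08],0],[0,[0,0,0.08],0],[0,[0,0,0],0]]}}

```text
clock: 24.1
eef_pos: [550.8, 169.2, 121.3]
eef_rot: [-3.13, -0.522, -1.457]
wrist_force: [0.5, 1.7, 1.6]
finger_gap: 8.9
```

Emit:
{"api": "arm_command", "payload": {"steps": [[0,[0,0,0.08],0],[0,[0,0,0.08],0],[0,[0,0,0],0]]}}

```text
clock: 24.35
eef_pos: [551.2, 168.6, 120.3]
eef_rot: [-3.128, -0.522, -1.458]
wrist_force: [0.6, 4.7, 5.8]
finger_gap: 9.1
```

Emit:
{"api": "arm_command", "payload": {"steps": [[0,[0,0,-0.08],0],[0,[0,0,0],0]]}}

```text
clock: 24.52
eef_pos: [551.0, 169.0, 120.8]
eef_rot: [-3.129, -0.522, -1.457]
wrist_force: [1.6, 2.6, 3.2]
finger_gap: 8.8
```

```bash
python3 slot.py red|tail -1;python3 chk.py red c3
```

```text
TCP slot [-1.7 -1.  30.7] bottom slot [ -1.8  -0.1 -58.4] F slot [-0.5  1.9  4. ] M [ 0.43 -0.07  0.18] clock 24.5167 gap 8.8
top tile 185 x med 4.34 slopes y,z [ 0.006 -0.034] y rng [-48.   46.7] z [15.2 61.6]
top wall 535 x med 14.1 slopes y,z [0.004 0.002] y rng [-54.1  53.2] z [-69.6 -11.2]
scene tile 129 x med 1.71 slopes y,z [-0.018 -0.036] y rng [ 1.  50.4] z [15.8 63.6]
scene wall 268 x med 11.65 slopes y,z [ 0.002 -0.003] y rng [-50.4  54.5] z [-69.6 -10.6]
```

Emit:
{"api": "arm_command", "payload": {"steps": [[0.1,[0,0,0],0],[0.11,[0,0,0],0],[0.12,[0,0,0],0],[0.13,[0,0,0],0],[0.14,[0,0,0],0]]}}

```text
clock: 25.03
eef_pos: [550.5, 168.5, 120.1]
eef_rot: [-3.131, -0.523, -1.457]
wrist_force: [-0.1, 0.5, 0.4]
finger_gap: 12.9
```

Emit:
{"api": "arm_command", "payload": {"steps": [[0.15,[0,0,0],0],[0.16,[0,0,0],0],[0.18,[0,0,0],0],[0.2,[0,0,0],0],[0.22,[0,0,0],0]]}}

```text
clock: 25.45
eef_pos: [550.7, 168.7, 120.4]
eef_rot: [-3.13, -0.523, -1.457]
wrist_force: [0.9, 0.5, -0.6]
finger_gap: 20.3
```

Emit:
{"api": "arm_command", "payload": {"steps": [[0.25,[0,0,0],0],[0.25,[0,0,0],0],[0.25,[0,0,0],0]]}}

```text
clock: 25.7
eef_pos: [550.8, 168.7, 120.4]
eef_rot: [-3.13, -0.523, -1.457]
wrist_force: [0.4, -0.1, 0.1]
finger_gap: 23.7
```

```bash
python3 slot.py red|tail -1;python3 chk.py red c4;python3 - <<'E'
from h import *
cv2.imwrite('pics/c4.png',cv2.resize(ld('c4scene')[0][120:260,280:420],None,fx=4,fy=4)[:,:,::-1])
E
```

```text
TCP slot [-1.6 -1.3 30.3] bottom slot [ -1.7  -0.5 -58.8] F slot [0.2 0.4 0. ] M [ 0.2   0.23 -0.  ] clock 25.7 gap 23.7
top tile 148 x med -0.08 slopes y,z [ 0.002 -0.049] y rng [-45.6  48.8] z [15.2 62.9]
top wall 558 x med 13.87 slopes y,z [ 0.    -0.003] y rng [-53.9  53.5] z [-69.2 -10.5]
scene tile 230 x med -2.9 slopes y,z [ 0.001 -0.071] y rng [-16.1  51.6] z [15.6 65.2]
scene wall 255 x med 11.68 slopes y,z [0.001 0.002] y rng [-49.8  52.8] z [-69.3 -10.7]
```

View pics/c4.png

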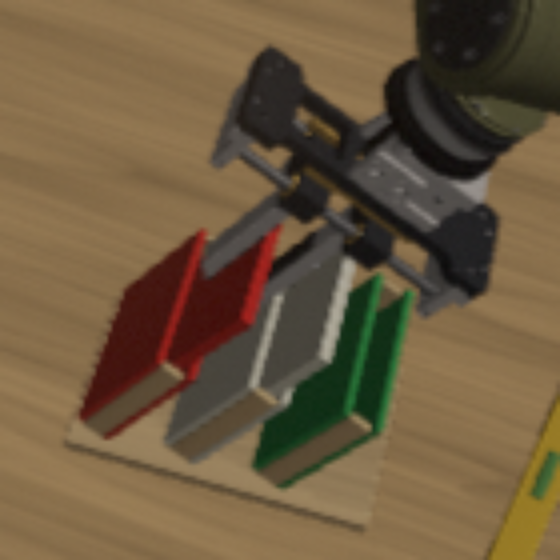

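Emit:
{"api": "arm_command", "payload": {"steps": [[0.25,[0,0,-0.5],0],[0.25,[0,0,-1.5],0],[0.25,[0,0,-2.5],0],[0.25,[0,0,-3.5],0],[0.25,[0,0,-4],0]]}}

```text
clock: 26.22
eef_pos: [541.9, 228.1, 225.0]
eef_rot: [-3.133, -0.523, -1.457]
wrist_force: [0.7, 0.3, -0.7]
finger_gap: 23.6
```

```bash
python3 slot.py red|tail -1;python3 chk.py red c5;python3 - <<'E'
from h import *
cv2.imwrite('pics/c5.png',cv2.resize(ld('c5scene')[0][120:260,280:420],None,fx=4,fy=4)[:,:,::-1])
E
python3 go.py 457 0 340; python3 go.py 160 -720 440
```

```text
TCP slot [ -1.4  -3.2 150.9] bottom slot [-1.4 -2.5 61.8] F slot [-0.5  0.7 -0.5] M [0.18 0.2  0.  ] clock 26.2167 gap 23.6
top tile 527 x med -0.66 slopes y,z [ 0.004 -0.057] y rng [-44.5  47.6] z [16.  63.3]
top wall 554 x med 14.05 slopes y,z [-0.003 -0.002] y rng [-53.4  53.4] z [-69.5 -10.3]
scene tile 330 x med -2.79 slopes y,z [-0.005 -0.066] y rng [-41.8  51.2] z [15.4 64.8]
scene wall 271 x med 11.61 slopes y,z [0.003 0.001] y rng [-50.2  53.3] z [-69.7 -11.2]
shift cm [24.56 11.18  1.14] rows 6.6
shift cm [88.8  49.21 25.5 ] rows 25.5
```

View pics/c5.png

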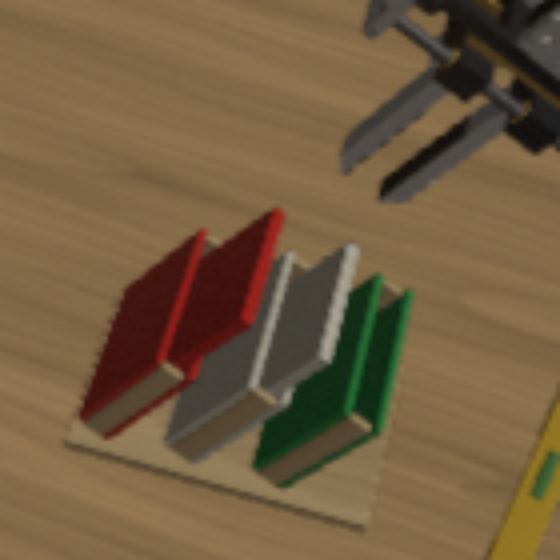

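Emit:
{"api": "arm_command", "payload": {"steps": [[0.5,[0,0,-2],-0.12],[0.5,[0,0,-2],-0.12],[0.5,[0,0,-2],-0.12],[0.5,[0,0,0],-0.12],[0.5,[0,0,0],-0.12]]}}

```text
clock: 26.73
eef_pos: [538.5, 258.3, 277.1]
eef_rot: [2.835, -0.429, -0.78]
wrist_force: [-0.0, -0.6, -0.6]
finger_gap: 46.8
```

Emit:
{"api": "arm_command", "payload": {"steps": [[0.5,[0,0,0],-0.12],[0.5,[0,0,0],-0.12]]}}

```text
clock: 26.9
eef_pos: [538.4, 257.7, 276.1]
eef_rot: [2.741, -0.345, -0.537]
wrist_force: [-0.3, -0.3, -0.0]
finger_gap: 46.9
```

```bash
python3 st.py; python3 go.py -70 600 290
```

```text
26.9 [ 0.589  0.512  1.147 -0.471  1.712  1.184] [538.4 257.7 276.1] [ 2.741 -0.345 -0.537]
toolaxes [[0.809, -0.482, 0.338], [-0.585, -0.723, 0.367], [0.068, -0.495, -0.866]] F [-0.3 -0.3 -0. ] M [ 0.18  0.21 -0.01] gap 46.9
shift cm [-65.21  11.31 -22.25] rows 17.0
```

Emit:
{"api": "arm_command", "payload": {"steps": [[0.5,[-3.8,0.7,-1.3],0],[0.5,[-3.8,0.7,-1.3],0],[0.5,[-3.8,0.7,-1.3],0],[0.5,[-3.8,0.7,-1.3],0],[0.5,[-3.8,0.7,-1.3],0]]}}

```text
clock: 27.32
eef_pos: [358.7, 357.3, 280.7]
eef_rot: [2.743, -0.347, -0.543]
wrist_force: [0.4, 1.0, 0.0]
finger_gap: 46.8
```

Emit:
{"api": "arm_command", "payload": {"steps": [[0.5,[-3.8,0.7,-1.3],0],[0.5,[-3.8,0.7,-1.3],0],[0.5,[-3.8,0.7,-1.3],0],[0.5,[-3.8,0.7,-1.3],0],[0.5,[-3.8,0.7,-1.3],0]]}}

```text
clock: 27.73
eef_pos: [180.6, 456.7, 285.2]
eef_rot: [2.743, -0.348, -0.543]
wrist_force: [1.0, 1.1, 0.1]
finger_gap: 46.9
```

Emit:
{"api": "arm_command", "payload": {"steps": [[0.5,[-3.8,0.7,-1.3],0],[0.5,[-3.8,0.7,-1.3],0],[0.5,[-3.8,0.7,-1.3],0],[0.5,[-3.8,0.7,-1.3],0],[0.5,[-3.8,0.7,-1.3],0]]}}

```text
clock: 28.15
eef_pos: [2.7, 556.0, 289.5]
eef_rot: [2.743, -0.348, -0.543]
wrist_force: [-0.3, 0.2, 1.3]
finger_gap: 47.1
```

```bash
python3 st.py; python3 go.py -80 700 290;python3 go.py -90 800 290
```

```text
28.15 [ 1.541  0.607  0.974 -0.095  2.075  2.131] [  2.7 556.  289.5] [ 2.743 -0.348 -0.543]
toolaxes [[0.805, -0.486, 0.341], [-0.589, -0.721, 0.365], [0.068, -0.495, -0.866]] F [-0.3  0.2  1.3] M [ 0.19  0.09 -0.02] gap 47.1
shift cm [-13.64  -5.49  -7.73] rows 4.1
shift cm [-19.3  -12.1  -12.74] rows 6.4
```

Emit:
{"api": "arm_command", "payload": {"steps": [[0.5,[-3.4,-1.4,-1.9],0],[0.5,[-3.4,-1.4,-1.9],0],[0.5,[-3.4,-1.4,-1.9],0],[0.5,[-3.4,-1.4,-1.9],0],[0.5,[-2.0,-2.2,-2.4],0]]}}

```text
clock: 28.57
eef_pos: [-56.0, 673.1, 286.8]
eef_rot: [2.749, -0.343, -0.544]
wrist_force: [-3.1, 59.9, 56.6]
finger_gap: 46.8
```

Emit:
{"api": "arm_command", "payload": {"steps": [[0.5,[-1.9,-2.1,-2.7],0],[0.5,[-1.9,-2.1,-2.7],0],[0.5,[-1.9,-2.1,-2.7],0],[0.5,[-1.9,-2.1,-2.7],0],[0.5,[-1.9,-2.1,-2.7],0]]}}

```text
clock: 28.98
eef_pos: [-62.1, 693.6, 281.2]
eef_rot: [2.831, -0.285, -0.569]
wrist_force: [-0.3, -0.2, -0.2]
finger_gap: 46.9
```

```bash
cat >push.py <<'E'
import sys
from h import *
from scipy.spatial.transform import Rotation as R
s=manip.read_state(); Rm=R.from_euler('xyz',s['eef_rot']).as_matrix()
az=float(sys.argv[1]); up=float(sys.argv[2])
v=np.array([np.cos(az),np.sin(az),up]); v*=4.1/np.linalg.norm(v); print('push',(Rm.T@v).round(2),'az',np.arctan2(s['eef_pos'][1],s['eef_pos'][0]).round(3),'r',np.hypot(*s['eef_pos'][:2]).round())
E
python3 st.py; python3 push.py 1.688 .25
```

```text
28.9833 [ 1.623  1.039  0.235 -0.053  2.284  2.21 ] [-62.1 693.6 281.2] [ 2.831 -0.285 -0.569]
toolaxes [[0.809, -0.517, 0.282], [-0.585, -0.756, 0.293], [0.061, -0.402, -0.914]] F [-0.3 -0.2 -0.2] M [0.11 0.09 0.03] gap 46.9
push [-2.14 -2.42 -2.52] az 1.66 r 696.0
```

Emit:
{"api": "arm_command", "payload": {"steps": [[0.5,[-2.1,-2.4,-2.5],0],[0.5,[-2.1,-2.4,-2.5],0],[0.5,[-2.1,-2.4,-2.5],0],[0.5,[-2.1,-2.4,-2.5],0],[0.5,[-2.1,-2.4,-2.5],0]]}}

```text
clock: 29.4
eef_pos: [-67.5, 717.5, 269.3]
eef_rot: [2.906, -0.228, -0.585]
wrist_force: [0.3, -0.1, -0.0]
finger_gap: 47.0
```

Emit:
{"api": "arm_command", "payload": {"steps": [[0.5,[-2.2,-2.5,-2.3],0],[0.5,[-2.2,-2.5,-2.3],0],[0.5,[-2.2,-2.5,-2.3],0],[0.5,[-2.2,-2.5,-2.3],0],[0.5,[-2.2,-2.5,-2.3],0]]}}

```text
clock: 29.82
eef_pos: [-73.0, 741.5, 267.3]
eef_rot: [2.986, -0.163, -0.598]
wrist_force: [-0.0, -0.6, 0.3]
finger_gap: 47.2
```

```bash
python3 st.py; python3 push.py 1.688 .25
```

```text
29.8167 [ 1.632  1.035  0.236 -0.038  2.093  2.227] [-73.  741.5 267.3] [ 2.986 -0.163 -0.598]
toolaxes [[0.816, -0.555, 0.163], [-0.577, -0.802, 0.152], [0.046, -0.218, -0.975]] F [-0.  -0.6  0.3] M [0.01 0.16 0.07] gap 47.2
push [-2.41 -2.75 -1.85] az 1.669 r 745.0
```

Emit:
{"api": "arm_command", "payload": {"steps": [[0.5,[-2.6,-2.6,-1.8],0],[0.5,[-2.6,-2.6,-1.8],0],[0.5,[-2.6,-2.6,-1.8],0],[0.5,[-2.6,-2.6,-1.8],0],[0.5,[-2.6,-2.6,-1.8],0]]}}

```text
clock: 30.23
eef_pos: [-89.2, 770.6, 257.7]
eef_rot: [3.069, -0.093, -0.606]
wrist_force: [-0.5, 0.1, -0.0]
finger_gap: 47.0
```

Emit:
{"api": "arm_command", "payload": {"steps": [[0.5,[-2.6,-2.6,-1.8],0],[0.5,[-2.6,-2.6,-1.8],0],[0.5,[-2.6,-2.6,-1.8],0]]}}

```text
clock: 30.48
eef_pos: [-97.4, 785.5, 263.0]
eef_rot: [3.121, -0.047, -0.608]
wrist_force: [1.0, 0.0, 0.3]
finger_gap: 47.0
```

```bash
python3 st.py; python3 push.py 1.75 .25
```

```text
30.4833 [ 1.656  1.032  0.236 -0.024  1.92   2.256] [-97.4 785.5 263. ] [ 3.121 -0.047 -0.608]
toolaxes [[0.82, -0.571, 0.047], [-0.572, -0.82, 0.021], [0.027, -0.044, -0.999]] F [1.  0.  0.3] M [-0.07  0.1  -0.06] gap 47.0
push [-2.77 -2.78 -1.18] az 1.694 r 792.0
```

Emit:
{"api": "arm_command", "payload": {"steps": [[0.5,[-3.8,-1.5,-0.8],0],[0.5,[-3.8,-1.5,-1.0],0],[0.5,[-3.8,-1.5,-1.2],0],[0.5,[-3.5,-2.2,-1.2],0]]}}

```text
clock: 30.82
eef_pos: [-161.8, 802.3, 253.1]
eef_rot: [-3.101, 0.014, -0.605]
wrist_force: [0.0, 0.6, 0.2]
finger_gap: 47.0
```

```bash
python3 st.py; python3 push.py 1.9 .25
```

```text
30.8167 [ 1.731  1.044  0.236 -0.018  1.822  2.332] [-161.8  802.3  253.1] [-3.101  0.014 -0.605]
toolaxes [[0.822, -0.569, -0.014], [-0.569, -0.821, -0.041], [0.011, 0.041, -0.999]] F [0.  0.6 0.2] M [-0.08  0.09  0.04] gap 47.0
push [-3.21 -2.4  -0.85] az 1.77 r 818.0
```

```bash
python3 go.py 554 -185 260
```

```text
shift cm [115.01  40.33  -3.97] rows 29.7
```

Emit:
{"api": "arm_command", "payload": {"steps": [[0.5,[3.8,1.3,-0.1],0],[0.5,[3.8,1.3,-0.1],0],[0.5,[3.8,1.3,-0.1],0],[0.5,[3.8,1.3,-0.1],0],[0.5,[3.8,1.3,-0.1],0]]}}

```text
clock: 31.23
eef_pos: [-74.3, 691.5, 255.9]
eef_rot: [-3.101, 0.014, -0.606]
wrist_force: [0.1, 0.5, -0.0]
finger_gap: 46.8
```

Emit:
{"api": "arm_command", "payload": {"steps": [[0.5,[3.8,1.3,-0.1],0],[0.5,[3.8,1.3,-0.1],0],[0.5,[3.8,1.3,-0.1],0],[0.5,[3.8,1.3,-0.1],0],[0.5,[3.8,1.3,-0.1],0]]}}

```text
clock: 31.65
eef_pos: [45.3, 529.2, 256.5]
eef_rot: [-3.1, 0.014, -0.607]
wrist_force: [0.4, 0.9, 0.3]
finger_gap: 47.1
```

Emit:
{"api": "arm_command", "payload": {"steps": [[0.5,[3.8,1.3,-0.1],0],[0.5,[3.8,1.3,-0.1],0],[0.5,[3.8,1.3,-0.1],0],[0.5,[3.8,1.3,-0.1],0],[0.5,[3.8,1.3,-0.1],0]]}}

```text
clock: 32.07
eef_pos: [164.1, 367.5, 256.5]
eef_rot: [-3.099, 0.013, -0.606]
wrist_force: [1.5, 0.4, 0.3]
finger_gap: 46.9
```

```bash
python3 st.py; python3 go.py 554 -185 260 -1.749
```

```text
32.0667 [ 1.054 -0.107  1.848  0.009  1.358  1.659] [164.1 367.5 256.5] [-3.099  0.013 -0.606]
toolaxes [[0.822, -0.57, -0.013], [-0.57, -0.821, -0.042], [0.014, 0.042, -0.999]] F [1.5 0.4 0.3] M [-0.03  0.13  0.03] gap 46.9
shift cm [63.51 23.11 -2.14] rows 16.5
turn 1.143
```

Emit:
{"api": "arm_command", "payload": {"steps": [[0.5,[3.8,1.4,-0.1],0],[0.5,[3.8,1.4,-0.1],0],[0.5,[3.8,1.4,-0.1],0],[0.5,[3.8,1.4,-0.1],0],[0.5,[3.8,1.4,-0.1],0]]}}

```text
clock: 32.48
eef_pos: [280.4, 201.3, 256.6]
eef_rot: [-3.099, 0.011, -0.607]
wrist_force: [0.6, 0.9, 0.1]
finger_gap: 46.8
```

Emit:
{"api": "arm_command", "payload": {"steps": [[0.5,[3.8,1.4,-0.1],0],[0.5,[3.8,1.4,-0.1],0],[0.5,[3.8,1.4,-0.1],0],[0.5,[3.8,1.4,-0.1],0],[0.5,[3.8,1.4,-0.1],0]]}}

```text
clock: 32.9
eef_pos: [396.7, 34.8, 256.3]
eef_rot: [-3.1, 0.01, -0.607]
wrist_force: [0.3, 1.6, 0.1]
finger_gap: 46.6
```

Emit:
{"api": "arm_command", "payload": {"steps": [[0.5,[3.8,1.4,-0.1],0],[0.5,[3.8,1.4,-0.1],0.11],[0.5,[3.7,1.7,-0.1],0.11],[0.5,[3.0,1.7,0],0.11],[0.5,[0,0,0],0.11]]}}

```text
clock: 33.32
eef_pos: [467.7, -104.8, 253.6]
eef_rot: [-3.111, 0.027, -1.056]
wrist_force: [-0.3, 0.3, -0.5]
finger_gap: 46.8
```

Emit:
{"api": "arm_command", "payload": {"steps": [[0.5,[0,0,0],0.12],[0.5,[0,0,0],0.12],[0.5,[0,0,0],0.12],[0.5,[0,0,0],0.12],[0.5,[0,0,0],0.12]]}}

```text
clock: 33.73
eef_pos: [467.0, -100.3, 254.6]
eef_rot: [-3.131, 0.04, -1.653]
wrist_force: [-0.0, 0.3, -0.4]
finger_gap: 47.0
```

```bash
python3 st.py; python3 go.py 554 -185 200 -1.749
```

```text
33.7333 [-0.312  0.098  1.649  0.042  1.394  1.334] [ 467.  -100.3  254.6] [-3.131  0.04  -1.653]
toolaxes [[-0.082, -0.996, -0.04], [-0.997, 0.083, -0.011], [0.014, 0.039, -0.999]] F [-0.   0.3 -0.4] M [-0.05  0.08  0.01] gap 47.0
shift cm [ 7.94 -9.31  5.24] rows 3.2
turn 0.096
```

Emit:
{"api": "arm_command", "payload": {"steps": [[0.5,[0,0,0],0.095],[0.5,[2.6,-3,1],0],[0.5,[2.6,-3,1],0],[0.5,[2.6,-3,1],0],[0.5,[0,0,0],0]]}}

```text
clock: 34.15
eef_pos: [544.1, -194.9, 216.9]
eef_rot: [-3.141, 0.042, -1.745]
wrist_force: [-1.1, 0.3, -1.0]
finger_gap: 46.8
```

```bash
python3 st.py; python3 go.py 554 -185 150 -1.749
```

```text
34.15 [-0.426  0.358  1.418  0.041  1.375  1.31 ] [ 544.1 -194.9  216.9] [-3.141  0.042 -1.745]
toolaxes [[-0.173, -0.984, -0.042], [-0.985, 0.173, -0.001], [0.008, 0.041, -0.999]] F [-1.1  0.3 -1. ] M [-0.02  0.23  0.02] gap 46.8
shift cm [-0.87 -0.8   6.74] rows 1.7
turn 0.004
```

Emit:
{"api": "arm_command", "payload": {"steps": [[0.5,[-0.9,-0.8,2.5],0],[0.5,[0,0,2.2],0],[0.5,[0,0,2],0],[0.5,[0,0,0],0]]}}

```text
clock: 34.48
eef_pos: [551.4, -180.2, 151.4]
eef_rot: [-3.141, 0.042, -1.742]
wrist_force: [-0.1, 0.2, -0.8]
finger_gap: 47.1
```

```bash
python3 st.py; python3 go.py 554 -185 102 -1.749; python3 - <<'E'
from h import *
s,_=shot('scene','s8')
cv2.imwrite('pics/s8c.png',cv2.resize(s[90:190,150:260],None,fx=5,fy=5)[:,:,::-1])
E
```

```text
34.4833 [-0.398  0.417  1.492  0.044  1.241  1.329] [ 551.4 -180.2  151.4] [-3.141  0.042 -1.742]
toolaxes [[-0.17, -0.984, -0.042], [-0.985, 0.17, -0.001], [0.008, 0.042, -0.999]] F [-0.1  0.2 -0.8] M [-0.    0.14  0.05] gap 47.1
shift cm [ 0.64 -0.33  4.92] rows 1.2
turn 0.007
```

View pics/s8c.png

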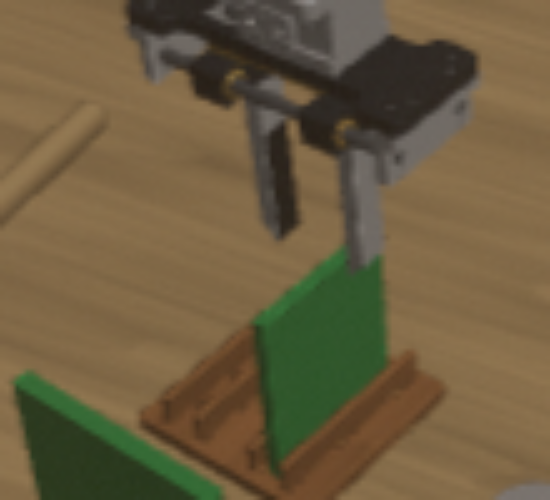

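Emit:
{"api": "arm_command", "payload": {"steps": [[0.5,[0.6,-0.3,1.5],0],[0.5,[0,0,1.5],0],[0.5,[0,0,1.2],0],[0.5,[0,0,0.5],0],[0.5,[0,0,0],0]]}}

```text
clock: 34.95
eef_pos: [555.0, -185.6, 107.6]
eef_rot: [-3.137, 0.041, -1.742]
wrist_force: [-0.1, -0.2, 0.5]
finger_gap: 47.0
```

```bash
python3 st.py; python3 go.py 554 -185 102 -1.749
```

```text
34.95 [-0.405  0.473  1.521  0.045  1.153  1.319] [ 555.  -185.6  107.6] [-3.137  0.041 -1.742]
toolaxes [[-0.171, -0.984, -0.041], [-0.985, 0.171, -0.005], [0.012, 0.04, -0.999]] F [-0.1 -0.2  0.5] M [ 0.    0.15 -0.06] gap 47.0
shift cm [-0.02  0.11  0.56] rows 0.1
turn 0.007
```

Emit:
{"api": "arm_command", "payload": {"steps": [[0.5,[0,0.1,0.6],0],[0.3,[0,0,0],0],[0.2,[0,0,0],0],[0.1,[0,0,0],0],[0,[0,0,0],0]]}}

```text
clock: 35.37
eef_pos: [554.3, -185.5, 102.1]
eef_rot: [-3.136, 0.041, -1.743]
wrist_force: [-0.7, -0.5, -0.4]
finger_gap: 23.9
```

Emit:
{"api": "arm_command", "payload": {"steps": [[0,[0,0,0],0],[0,[0,0,0],0],[0,[0,0,0],0],[0,[0,0,0],0]]}}

```text
clock: 35.7
eef_pos: [554.2, -185.5, 101.8]
eef_rot: [-3.136, 0.041, -1.743]
wrist_force: [-0.9, -0.2, 1.0]
finger_gap: 8.6
```

```bash
python3 st.py
```

```text
35.7 [-0.405  0.478  1.528  0.046  1.14   1.319] [ 554.2 -185.5  101.8] [-3.136  0.041 -1.743]
toolaxes [[-0.171, -0.984, -0.041], [-0.985, 0.171, -0.005], [0.012, 0.04, -0.999]] F [-0.9 -0.2  1. ] M [-0.06  0.28 -0.  ] gap 8.6
```

Emit:
{"api": "arm_command", "payload": {"steps": [[0,[0,0,-1],0],[0,[0,0,-2],0],[0,[0,0,-4],0],[0,[0,0,-4],0],[0,[0,0,-4],0]]}}

```text
clock: 36.12
eef_pos: [551.7, -191.2, 253.7]
eef_rot: [-3.137, 0.041, -1.742]
wrist_force: [1.4, -0.3, -2.6]
finger_gap: 8.9
```

Emit:
{"api": "arm_command", "payload": {"steps": [[0,[0,0,-3],0],[0,[0,0,-2],0],[0,[0,0,0],-0.1],[0,[0,0,0],-0.1],[0,[0,0,0],-0.09]]}}

```text
clock: 36.53
eef_pos: [551.4, -193.3, 302.2]
eef_rot: [-3.124, 0.038, -1.447]
wrist_force: [1.2, 0.7, -2.8]
finger_gap: 8.6
```

```bash
python3 st.py; python3 go.py 90 -700 310 -1.454;python3 - <<'E'
from h import *
s,_=shot('scene','s9')
E
```

```text
36.5333 [-0.419  0.329  1.262  0.041  1.555  1.028] [ 551.4 -193.3  302.2] [-3.124  0.038 -1.447]
toolaxes [[0.123, -0.992, -0.038], [-0.992, -0.123, -0.017], [0.012, 0.04, -0.999]] F [ 1.2  0.7 -2.8] M [-0.06  0.15  0.02] gap 8.6
shift cm [44.53 51.98 -3.36] rows 16.7
turn 0.007
```

View pics/s9.png

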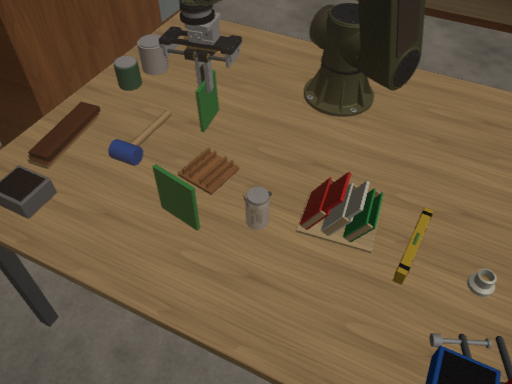

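Green is in hand at (207,100); the block is empty and the red tile stands in its pocket at (340,193).

Emit:
{"api": "arm_command", "payload": {"steps": [[0,[2.6,3.1,-0.2],0],[0,[2.6,3.1,-0.2],0],[0,[2.6,3.1,-0.2],0],[0,[2.6,3.1,-0.2],0],[0,[2.6,3.1,-0.2],0]]}}

```text
clock: 37.0
eef_pos: [411.3, -341.9, 304.4]
eef_rot: [-3.125, 0.038, -1.454]
wrist_force: [0.9, -1.1, -3.1]
finger_gap: 8.9
```

Emit:
{"api": "arm_command", "payload": {"steps": [[0,[2.6,3.1,-0.2],0],[0,[2.6,3.1,-0.2],0],[0,[2.6,3.1,-0.2],0],[0,[2.6,3.1,-0.2],0],[0,[2.6,3.1,-0.2],0]]}}

```text
clock: 37.42
eef_pos: [272.5, -489.6, 306.9]
eef_rot: [-3.125, 0.038, -1.455]
wrist_force: [1.6, 0.7, -2.4]
finger_gap: 8.9
```

Emit:
{"api": "arm_command", "payload": {"steps": [[0,[2.6,3.1,-0.2],0],[0,[2.6,3.1,-0.2],0],[0,[2.6,3.1,-0.2],0],[0,[2.6,3.1,-0.2],0],[0,[2.6,3.1,-0.2],0]]}}

```text
clock: 37.83
eef_pos: [133.9, -637.2, 309.2]
eef_rot: [-3.125, 0.038, -1.455]
wrist_force: [0.6, -0.4, -2.4]
finger_gap: 9.0
```

Emit:
{"api": "arm_command", "payload": {"steps": [[0,[2.6,3.1,-0.2],0],[0,[3,1,-0.2],0],[0,[2,0,0],0],[0,[1.5,0,0],0]]}}

```text
clock: 38.17
eef_pos: [104.3, -732.7, 307.8]
eef_rot: [-3.125, 0.039, -1.457]
wrist_force: [-1.1, -0.6, -3.1]
finger_gap: 9.1
```

```bash
python3 st.py
```

```text
38.1667 [-1.485  0.801  0.541  0.016  1.84  -0.024] [ 104.3 -732.7  307.8] [-3.125  0.039 -1.457]
toolaxes [[0.114, -0.993, -0.039], [-0.993, -0.113, -0.017], [0.012, 0.041, -0.999]] F [-1.1 -0.6 -3.1] M [-0.02  0.05  0.01] gap 9.1
```

Emit:
{"api": "arm_command", "payload": {"steps": [[0,[2,0,0],0],[0,[1.5,0,0],0],[0,[1,0,-0.5],0],[0,[2,0,-1.5],0],[0,[3,0,-2],0]]}}

```text
clock: 38.58
eef_pos: [109.0, -772.6, 321.2]
eef_rot: [-3.124, -0.004, -1.454]
wrist_force: [0.0, -0.4, -0.6]
finger_gap: 8.8
```

Emit:
{"api": "arm_command", "payload": {"steps": [[0,[3.5,0,-2],0],[0,[3.5,0,-2],0],[0,[3.5,0,-2],0],[0,[3.5,0,-2],0],[0,[3.5,0,-2],0]]}}

```text
clock: 39.0
eef_pos: [106.8, -789.3, 351.3]
eef_rot: [-3.121, -0.116, -1.455]
wrist_force: [-0.6, 0.4, -2.5]
finger_gap: 8.6
```

```bash
python3 st.py
```

```text
39.0 [-1.491  0.921  0.236  0.026  1.868 -0.028] [ 106.8 -789.3  351.3] [-3.121 -0.116 -1.455]
toolaxes [[0.114, -0.987, 0.116], [-0.993, -0.118, -0.02], [0.034, -0.113, -0.993]] F [-0.6  0.4 -2.5] M [ 0.09  0.19 -0.  ] gap 8.6
```

Emit:
{"api": "arm_command", "payload": {"steps": [[0,[4,0.4,-1],0],[0,[4,0.4,-1],0],[0,[4,0.4,-1],0],[0,[4,0.4,-1],0],[0,[4,0.4,-1],0]]}}

```text
clock: 39.42
eef_pos: [90.1, -826.0, 350.5]
eef_rot: [-3.12, -0.234, -1.458]
wrist_force: [-0.7, 0.9, -2.9]
finger_gap: 9.1
```

Emit:
{"api": "arm_command", "payload": {"steps": [[0,[4,0.4,-1],0],[0,[4,0.4,-1],0],[0,[4,0.4,-1],0],[0,[4,0.4,-1],0],[0,[4,0.4,-1],0]]}}

```text
clock: 39.83
eef_pos: [75.7, -852.1, 373.0]
eef_rot: [-3.122, -0.355, -1.46]
wrist_force: [-0.8, 0.1, -2.8]
finger_gap: 8.8
```

```bash
python3 st.py
```

```text
39.8333 [-1.54   0.913  0.236  0.048  1.64  -0.071] [  75.7 -852.1  373. ] [-3.122 -0.355 -1.46 ]
toolaxes [[0.103, -0.932, 0.348], [-0.993, -0.117, -0.019], [0.058, -0.343, -0.937]] F [-0.8  0.1 -2.8] M [ 0.4   0.25 -0.03] gap 8.8
```

Emit:
{"api": "arm_command", "payload": {"steps": [[0,[4,0.4,-1],0],[0,[4,0.4,-1],0],[0,[4,0.4,-1],0],[0,[4,0.4,-1],0],[0,[4,0.4,-1],0]]}}

```text
clock: 40.25
eef_pos: [62.7, -868.1, 413.3]
eef_rot: [-3.125, -0.477, -1.463]
wrist_force: [-0.4, -0.6, -2.8]
finger_gap: 9.2
```

Emit:
{"api": "arm_command", "payload": {"steps": [[0,[4,0.4,-1],0],[0,[4,0.4,-1],0],[0,[0,0,0],0]]}}

```text
clock: 40.5
eef_pos: [57.5, -871.3, 435.5]
eef_rot: [-3.127, -0.527, -1.464]
wrist_force: [0.6, -0.5, -2.9]
finger_gap: 8.8
```

```bash
python3 st.py; python3 go.py 530 350 310 -1.454
```

```text
40.5 [-1.567  0.856  0.235  0.066  1.527 -0.093] [  57.5 -871.3  435.5] [-3.127 -0.527 -1.464]
toolaxes [[0.092, -0.859, 0.503], [-0.993, -0.114, -0.012], [0.068, -0.499, -0.864]] F [ 0.6 -0.5 -2.9] M [ 0.49  0.21 -0.03] gap 8.8
shift cm [-106.88  -60.7   -46.87] rows 32.1
turn -0.01
```

```bash
python3 go.py 440 -50 370 -1.454
```

```text
shift cm [-70.33 -47.27 -32.71] rows 22.2
turn -0.01
```

Emit:
{"api": "arm_command", "payload": {"steps": [[0,[-2,-1.3,-1],0],[0,[-3.2,-2.1,-1.5],-0.01],[0,[-3.2,-2.1,-1.5],0],[0,[-3.2,-2.1,-1.5],0],[0,[-3.2,-2.1,-1.5],0]]}}

```text
clock: 40.92
eef_pos: [120.1, -735.4, 424.1]
eef_rot: [-3.13, -0.522, -1.458]
wrist_force: [-0.2, -1.2, -1.7]
finger_gap: 8.8
```

Emit:
{"api": "arm_command", "payload": {"steps": [[0,[-3.2,-2.1,-1.5],0],[0,[-3.2,-2.1,-1.5],0],[0,[-3.2,-2.1,-1.5],0],[0,[-3.2,-2.1,-1.5],0],[0,[-3.2,-2.1,-1.5],0]]}}

```text
clock: 41.33
eef_pos: [203.8, -547.4, 411.3]
eef_rot: [-3.129, -0.523, -1.458]
wrist_force: [1.5, -0.3, -2.3]
finger_gap: 8.6
```

Emit:
{"api": "arm_command", "payload": {"steps": [[0,[-3.2,-2.1,-1.5],0],[0,[-3.2,-2.1,-1.5],0],[0,[-3.2,-2.1,-1.5],0],[0,[-3.2,-2.1,-1.5],0],[0,[-3.2,-2.1,-1.5],0]]}}

```text
clock: 41.75
eef_pos: [286.9, -360.3, 397.8]
eef_rot: [-3.129, -0.523, -1.459]
wrist_force: [0.6, -0.2, -2.7]
finger_gap: 8.6
```

Emit:
{"api": "arm_command", "payload": {"steps": [[0,[-3.2,-2.1,-1.5],0],[0,[-3.2,-2.1,-1.5],0],[0,[-3.2,-2.1,-1.5],0],[0,[-3.2,-2.1,-1.5],0],[0,[-3.2,-2.1,-1.5],0]]}}

```text
clock: 42.17
eef_pos: [370.5, -172.8, 384.3]
eef_rot: [-3.128, -0.523, -1.458]
wrist_force: [-0.2, -0.2, -2.9]
finger_gap: 8.9
```

```bash
python3 st.py; python3 go.py 530 350 310 -1.454
```

```text
42.1667 [-0.214 -0.232  1.745 -0.492  1.447  1.258] [ 370.5 -172.8  384.3] [-3.128 -0.523 -1.458]
toolaxes [[0.097, -0.861, 0.5], [-0.993, -0.119, -0.012], [0.07, -0.495, -0.866]] F [-0.2 -0.2 -2.9] M [ 0.45  0.16 -0.02] gap 8.9
shift cm [-47.16 -21.98 -18.32] rows 13.5
turn -0.004
```

Emit:
{"api": "arm_command", "payload": {"steps": [[0,[-3.5,-1.6,-1.4],0],[0,[-3.5,-1.6,-1.4],0],[0,[-3.5,-1.6,-1.4],0],[0,[-3.5,-1.6,-1.4],0],[0,[-3.5,-1.6,-1.4],0]]}}

```text
clock: 42.58
eef_pos: [427.8, 22.3, 358.1]
eef_rot: [-3.128, -0.522, -1.457]
wrist_force: [1.5, -0.6, -2.9]
finger_gap: 8.4
```

Emit:
{"api": "arm_command", "payload": {"steps": [[0,[-3.5,-1.6,-1.4],0],[0,[-3.5,-1.6,-1.4],0],[0,[-3.5,-1.6,-1.4],0],[0,[-3.5,-1.6,-1.4],0],[0,[-3.5,-1.6,-1.4],0]]}}

```text
clock: 43.0
eef_pos: [485.4, 217.1, 331.9]
eef_rot: [-3.129, -0.522, -1.457]
wrist_force: [1.0, -0.7, -1.9]
finger_gap: 8.9
```

Emit:
{"api": "arm_command", "payload": {"steps": [[0,[-3.5,-1.6,-1.4],0],[0,[-3.5,-1.6,-1.4],0],[0,[-2,-1,-0.5],0],[0,[0,0,0],0],[0,[0,0,0],0]]}}

```text
clock: 43.42
eef_pos: [516.0, 314.4, 315.0]
eef_rot: [-3.131, -0.523, -1.455]
wrist_force: [0.5, -0.8, -2.3]
finger_gap: 8.8
```

```bash
sed -i 's/L=89.1/L=89.1 if sys.argv[1]=="red" else 89.8/' slot.py; python3 st.py; python3 slot.py green 40
```

```text
43.4167 [ 0.679  0.547  1.008 -0.461  1.845  2.063] [516.  314.4 315. ] [-3.131 -0.523 -1.455]
toolaxes [[0.1, -0.861, 0.499], [-0.993, -0.12, -0.009], [0.068, -0.495, -0.866]] F [ 0.5 -0.8 -2.3] M [ 0.46  0.19 -0.01] gap 8.8
sy [0.993 0.117 0.   ] tool in slot axes (cols x,y,z)
 [[ 1.    -0.001 -0.001]
 [-0.001 -1.     0.01 ]
 [-0.001 -0.01  -1.   ]]
TCP slot [ 66.8 -18.9 215.5] bottom slot [ 66.7 -18.  125.7] F slot [-0.4  0.5 -2.4] M [ 0.46  0.19 -0.01] clock 43.4167 gap 8.8
to 40 shift cm [-6.67 -1.71  8.59]
```

Emit:
{"api": "arm_command", "payload": {"steps": [[0,[-3.4,-0.9,0.5],0],[0,[-3.4,-0.9,1.5],0],[0,[0,0,3],0],[0,[0,0,2.5],0],[0,[0,0,1],0]]}}

```text
clock: 43.83
eef_pos: [532.5, 329.9, 206.2]
eef_rot: [-3.133, -0.524, -1.457]
wrist_force: [0.6, -0.3, -2.8]
finger_gap: 9.1
```

Emit:
{"api": "arm_command", "payload": {"steps": [[0,[0,0,0],0],[0,[0,0,0],0]]}}

```text
clock: 44.0
eef_pos: [533.3, 331.9, 211.0]
eef_rot: [-3.127, -0.521, -1.459]
wrist_force: [-0.1, 0.7, -1.4]
finger_gap: 8.8
```

```bash
python3 slot.py green 30; python3 chk.py green g1; python3 slot.py green 30|tail -2
```

```text
sy [0.993 0.117 0.   ] tool in slot axes (cols x,y,z)
 [[ 1.    -0.005 -0.002]
 [-0.005 -1.     0.011]
 [-0.003 -0.011 -1.   ]]
TCP slot [  1.4   0.4 133.1] bottom slot [ 1.2  1.4 43.3] F slot [-1.3 -0.  -0.9] M [0.47 0.23 0.02] clock 44.0 gap 8.8
to 30 shift cm [-0.12  0.16  1.33]
top tile 1092 x med 7.13 slopes y,z [0.004 0.004] y rng [-43.5  45.9] z [ 51.1 149. ]
top wall 0
scene tile 622 x med 4.78 slopes y,z [-0.     0.006] y rng [-39.3  50.5] z [ 53.1 148. ]
scene wall 171 x med 11.28 slopes y,z [0.001 0.001] y rng [-47.   54.6] z [-69.3 -10.8]
TCP slot [  0.9   0.5 133.8] bottom slot [ 0.6  1.7 44. ] F slot [-0.6 -0.6 -1.8] M [ 0.52  0.18 -0.03] clock 44.1 gap 8.8
to 30 shift cm [-0.06  0.19  1.4 ]
```

Emit:
{"api": "arm_command", "payload": {"steps": [[0,[-0.3,0.2,0.5],0],[0,[0,0,0.8],0],[0,[0,0,0],0],[0,[0,0,0],0]]}}

```text
clock: 44.43
eef_pos: [531.4, 327.9, 195.6]
eef_rot: [-3.131, -0.523, -1.457]
wrist_force: [-0.1, -0.2, -2.5]
finger_gap: 9.0
```

```bash
python3 slot.py green 0|tail -2; python3 chk.py green g2; python3 slot.py green 0|tail -2;  python3 - <<'E'
from h import *
cv2.imwrite('pics/g2.png',cv2.resize(ld('g2scene')[0][120:260,280:420],None,fx=4,fy=4)[:,:,::-1])
E
```

```text
TCP slot [ -3.   -2.  117.9] bottom slot [-3.1 -1.1 28.1] F slot [-1.1 -0.1 -2.3] M [0.49 0.25 0.03] clock 44.4333 gap 9.0
to 0 shift cm [ 0.31 -0.09  2.81]
top tile 1180 x med 2.81 slopes y,z [0.004 0.004] y rng [-46.   43.3] z [ 37.4 146.4]
top wall 0
scene tile 685 x med 0.73 slopes y,z [0.001 0.002] y rng [-43.7  48.4] z [ 31.6 149. ]
scene wall 174 x med 11.19 slopes y,z [0.003 0.003] y rng [-45.2  54.4] z [-68.1 -10.4]
TCP slot [ -2.9  -1.7 118.5] bottom slot [-3.  -0.8 28.7] F slot [-0.3 -0.2 -1.5] M [ 0.49  0.21 -0.05] clock 44.5333 gap 9.0
to 0 shift cm [ 0.3  -0.05  2.87]
```

View pics/g2.png

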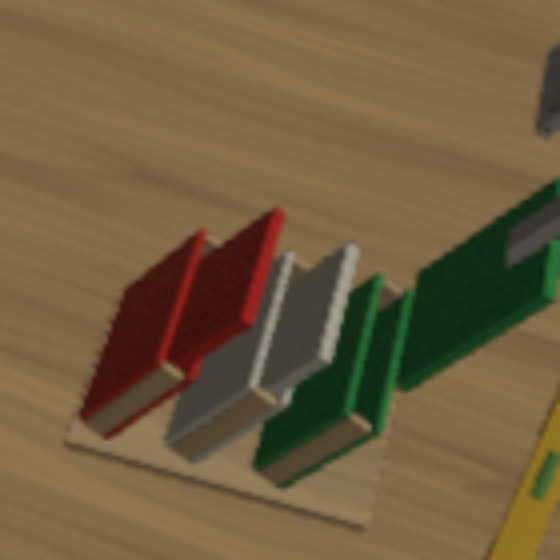

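Emit:
{"api": "arm_command", "payload": {"steps": [[0,[0.1,0,0.8],0],[0,[0,0,0.8],0],[0,[0,0,0.6],0],[0,[0,0,0],0]]}}

```text
clock: 44.87
eef_pos: [532.9, 315.3, 175.8]
eef_rot: [-3.132, -0.524, -1.457]
wrist_force: [-0.2, -0.5, -3.3]
finger_gap: 8.4
```

```bash
python3 slot.py green|tail -1
```

```text
TCP slot [-1.9 -1.9 94.4] bottom slot [-1.9 -1.2  4.6] F slot [-1.3 -0.3 -3.1] M [ 0.49  0.27 -0.02] clock 44.8667 gap 8.4
```

Emit:
{"api": "arm_command", "payload": {"steps": [[0,[0,0,0.5],0],[0,[0,0,0.5],0],[0,[0,0,0.5],0],[0,[0,0,0],0]]}}

```text
clock: 45.2
eef_pos: [534.0, 308.3, 163.4]
eef_rot: [-3.131, -0.523, -1.457]
wrist_force: [0.1, -0.0, -2.5]
finger_gap: 8.6
```

```bash
python3 slot.py green|tail -1; python3 chk.py green g3
```

```text
TCP slot [-2.  -1.7 80.1] bottom slot [-2.  -0.9 -9.7] F slot [-1.2  0.1 -2.2] M [0.47 0.2  0.01] clock 45.2 gap 8.6
top tile 762 x med 3.72 slopes y,z [0.009 0.001] y rng [-45.8  43.6] z [ 16.2 107. ]
top wall 0
scene tile 509 x med 1.75 slopes y,z [ 0.001 -0.001] y rng [-42.5  48.8] z [ 15.7 112.9]
scene wall 165 x med 11.05 slopes y,z [-0.001 -0.005] y rng [-45.9  54.6] z [-69.5 -10.5]
```

Emit:
{"api": "arm_command", "payload": {"steps": [[0,[0,0,0.7],0],[0,[0,0,0.7],0],[0,[0,0,0.7],0],[0,[0,0,0],0]]}}

```text
clock: 45.63
eef_pos: [535.3, 297.5, 144.5]
eef_rot: [-3.132, -0.524, -1.457]
wrist_force: [-0.2, -0.4, -3.8]
finger_gap: 8.8
```

Emit:
{"api": "arm_command", "payload": {"steps": [[0,[-0.15,0,0.5],0],[0,[0,0,0.5],0],[0,[0,0,0.4],0],[0,[0,0,0],0]]}}

```text
clock: 45.97
eef_pos: [536.3, 292.4, 132.5]
eef_rot: [-3.131, -0.523, -1.457]
wrist_force: [-0.5, 0.9, -2.9]
finger_gap: 9.0
```

```bash
python3 slot.py green|tail -1
```

```text
TCP slot [-3.5 -1.3 45.3] bottom slot [ -3.6  -0.5 -44.5] F slot [-2.2 -0.4 -2. ] M [0.49 0.21 0.05] clock 45.9667 gap 9.0
```

Emit:
{"api": "arm_command", "payload": {"steps": [[0,[0,0,0.4],0],[0,[0,0,0.4],0],[0,[0,0,0],0]]}}

```text
clock: 46.22
eef_pos: [536.8, 288.5, 125.7]
eef_rot: [-3.131, -0.523, -1.457]
wrist_force: [0.5, 0.4, -2.9]
finger_gap: 8.6
```

Emit:
{"api": "arm_command", "payload": {"steps": [[0,[0,0,0.08],0],[0,[0,0,0.08],0],[0,[0,0,0],0]]}}

```text
clock: 46.47
eef_pos: [537.1, 288.2, 125.1]
eef_rot: [-3.13, -0.522, -1.457]
wrist_force: [0.6, -0.1, -2.0]
finger_gap: 8.9
```

```bash
python3 slot.py green|tail -1
```

```text
TCP slot [-3.5 -1.  36.7] bottom slot [ -3.6  -0.  -53. ] F slot [-0.9  0.6 -1.8] M [0.45 0.23 0.04] clock 46.4667 gap 8.9
```

Emit:
{"api": "arm_command", "payload": {"steps": [[0,[0,0,0.08],0],[0,[0,0,0.08],0],[0,[0,0,0],0]]}}

```text
clock: 46.72
eef_pos: [537.2, 287.3, 123.5]
eef_rot: [-3.13, -0.522, -1.457]
wrist_force: [0.5, 0.2, -2.9]
finger_gap: 8.9
```

Emit:
{"api": "arm_command", "payload": {"steps": [[0,[0,0,0.08],0],[0,[0,0,0.08],0],[0,[0,0,0],0]]}}

```text
clock: 46.97
eef_pos: [537.3, 286.5, 122.1]
eef_rot: [-3.13, -0.522, -1.457]
wrist_force: [-0.3, -1.2, -3.0]
finger_gap: 8.6
```

Emit:
{"api": "arm_command", "payload": {"steps": [[0,[0,0,0.08],0],[0,[0,0,0.08],0],[0,[0,0,0],0]]}}

```text
clock: 47.22
eef_pos: [537.4, 285.7, 120.7]
eef_rot: [-3.13, -0.523, -1.457]
wrist_force: [-0.6, 0.1, -2.4]
finger_gap: 9.3
```

Emit:
{"api": "arm_command", "payload": {"steps": [[0,[0,0,0.08],0],[0,[0,0,0.08],0],[0,[0,0,0],0]]}}

```text
clock: 47.47
eef_pos: [537.5, 284.9, 119.4]
eef_rot: [-3.13, -0.523, -1.457]
wrist_force: [-0.2, 0.2, -2.3]
finger_gap: 9.4
```

Emit:
{"api": "arm_command", "payload": {"steps": [[0,[0,0,0.08],0],[0,[0,0,0.08],0],[0,[0,0,0],0]]}}

```text
clock: 47.72
eef_pos: [537.6, 284.1, 118.0]
eef_rot: [-3.13, -0.523, -1.457]
wrist_force: [-0.1, 0.6, -3.1]
finger_gap: 8.7
```

Emit:
{"api": "arm_command", "payload": {"steps": [[0,[0,0,0.08],0],[0,[0,0,0.08],0],[0,[0,0,0],0]]}}

```text
clock: 47.97
eef_pos: [537.7, 283.3, 116.6]
eef_rot: [-3.13, -0.522, -1.457]
wrist_force: [0.6, 0.1, -2.7]
finger_gap: 8.9
```

Emit:
{"api": "arm_command", "payload": {"steps": [[0,[0,0,0.08],0],[0,[0,0,0.08],0],[0,[0,0,0],0]]}}

```text
clock: 48.22
eef_pos: [537.8, 282.5, 115.2]
eef_rot: [-3.13, -0.523, -1.457]
wrist_force: [-0.8, 0.8, -1.5]
finger_gap: 9.3
```

Emit:
{"api": "arm_command", "payload": {"steps": [[0,[0,0,0.08],0],[0,[0,0,0],0]]}}

```text
clock: 48.38
eef_pos: [537.9, 282.2, 114.5]
eef_rot: [-3.13, -0.522, -1.457]
wrist_force: [-1.0, 0.4, -2.8]
finger_gap: 8.7
```

```bash
python3 slot.py green|tail -1
```

```text
TCP slot [-3.5 -0.9 24.6] bottom slot [ -3.6   0.  -65.2] F slot [-1.8 -0.9 -2.2] M [0.51 0.18 0.01] clock 48.3833 gap 8.7
```

Emit:
{"api": "arm_command", "payload": {"steps": [[0,[0,0,0.08],0],[0,[0,0,0.08],0],[0,[0,0,0],0]]}}

```text
clock: 48.63
eef_pos: [538.0, 281.4, 113.1]
eef_rot: [-3.13, -0.522, -1.457]
wrist_force: [-0.2, 0.1, -2.6]
finger_gap: 8.8
```

Emit:
{"api": "arm_command", "payload": {"steps": [[0,[0,0,0.08],0],[0,[0,0,0.08],0],[0,[0,0,0],0]]}}

```text
clock: 48.88
eef_pos: [538.1, 280.6, 111.7]
eef_rot: [-3.13, -0.523, -1.457]
wrist_force: [-0.2, -0.7, -2.8]
finger_gap: 9.2
```

Emit:
{"api": "arm_command", "payload": {"steps": [[0,[0,0,0.08],0],[0,[0,0,0.08],0],[0,[0,0,0],0]]}}

```text
clock: 49.13
eef_pos: [538.2, 279.8, 110.3]
eef_rot: [-3.13, -0.522, -1.457]
wrist_force: [0.5, -0.2, -2.3]
finger_gap: 8.8
```

Emit:
{"api": "arm_command", "payload": {"steps": [[0,[0,0,0.08],0],[0,[0,0,0.08],0],[0,[0,0,0],0]]}}

```text
clock: 49.38
eef_pos: [538.3, 279.0, 108.9]
eef_rot: [-3.13, -0.522, -1.457]
wrist_force: [-1.2, 0.3, -3.1]
finger_gap: 8.7
```

Emit:
{"api": "arm_command", "payload": {"steps": [[0,[0,0,0.08],0],[0,[0,0,0.08],0],[0,[0,0,0],0]]}}

```text
clock: 49.63
eef_pos: [538.4, 278.2, 107.6]
eef_rot: [-3.13, -0.522, -1.457]
wrist_force: [0.2, 0.0, -2.4]
finger_gap: 8.9
```

Emit:
{"api": "arm_command", "payload": {"steps": [[0,[0,0,0.08],0],[0,[0,0,0.08],0],[0,[0,0,0],0]]}}

```text
clock: 49.88
eef_pos: [538.6, 277.5, 106.4]
eef_rot: [-3.13, -0.522, -1.457]
wrist_force: [-1.0, 0.4, -1.2]
finger_gap: 8.8
```

Emit:
{"api": "arm_command", "payload": {"steps": [[0,[0,0,0.05],0],[0,[0,0,0],0]]}}

```text
clock: 50.05
eef_pos: [538.7, 277.4, 106.1]
eef_rot: [-3.129, -0.522, -1.458]
wrist_force: [0.7, 1.6, 0.4]
finger_gap: 9.1
```

```bash
python3 slot.py green|tail -1
```

```text
TCP slot [-3.5 -0.6 14.9] bottom slot [ -3.7   0.3 -74.9] F slot [-1.2  0.9  1.1] M [0.42 0.23 0.03] clock 50.05 gap 9.1
```

Emit:
{"api": "arm_command", "payload": {"steps": [[0,[0,0,0.05],0],[0,[0,0,0],0]]}}

```text
clock: 50.22
eef_pos: [538.7, 277.2, 105.7]
eef_rot: [-3.129, -0.522, -1.458]
wrist_force: [-0.0, 2.6, 1.6]
finger_gap: 8.8
```

```bash
python3 slot.py green|tail -1
```

```text
TCP slot [-3.6 -0.6 14.4] bottom slot [ -3.7   0.3 -75.3] F slot [-1.5  0.3  2.6] M [ 0.52  0.25 -0.03] clock 50.2167 gap 8.8
```

Emit:
{"api": "arm_command", "payload": {"steps": [[0.1,[0,0,0],0],[0.11,[0,0,0],0],[0.12,[0,0,0],0],[0.13,[0,0,0],0],[0.14,[0,0,0],0]]}}

```text
clock: 50.63
eef_pos: [538.6, 276.9, 105.5]
eef_rot: [-3.13, -0.523, -1.457]
wrist_force: [0.7, -0.1, -1.0]
finger_gap: 13.3
```

Emit:
{"api": "arm_command", "payload": {"steps": [[0.15,[0,0,0],0],[0.16,[0,0,0],0],[0.18,[0,0,0],0],[0.2,[0,0,0],0],[0.22,[0,0,0],0]]}}

```text
clock: 51.05
eef_pos: [538.6, 277.0, 105.5]
eef_rot: [-3.13, -0.522, -1.457]
wrist_force: [0.1, -0.8, 0.6]
finger_gap: 20.3
```

Emit:
{"api": "arm_command", "payload": {"steps": [[0.25,[0,0,0],0],[0.25,[0,0,0],0],[0.25,[0,0,0],0]]}}

```text
clock: 51.3
eef_pos: [538.6, 277.0, 105.5]
eef_rot: [-3.13, -0.522, -1.457]
wrist_force: [-0.1, 0.4, 0.5]
finger_gap: 23.6
```

```bash
python3 slot.py green|tail -1; python3 chk.py green g4
```

```text
TCP slot [-3.6 -0.7 14.2] bottom slot [ -3.7   0.2 -75.6] F slot [-0.1 -0.1  0.7] M [ 0.19  0.16 -0.04] clock 51.3 gap 23.6
top tile 57 x med 0.53 slopes y,z [0.028 0.075] y rng [-44.2  45.7] z [15.6 45.6]
top wall 0
scene tile 135 x med -1.9 slopes y,z [ 0.009 -0.023] y rng [-2.3 49.7] z [15.2 47.9]
scene wall 172 x med 11.44 slopes y,z [0.008 0.005] y rng [-48.1  54. ] z [-68.3 -10.3]
```

Tile stands (top at about +45, as 120-75 should give). Withdraw along the tool axis.

Emit:
{"api": "arm_command", "payload": {"steps": [[0.25,[0,0,-0.5],0],[0.25,[0,0,-1.5],0],[0.25,[0,0,-2.5],0],[0.25,[0,0,-3.5],0],[0.25,[0,0,-4],0]]}}

```text
clock: 51.82
eef_pos: [529.9, 336.4, 210.1]
eef_rot: [-3.132, -0.523, -1.457]
wrist_force: [-0.8, -0.1, 0.1]
finger_gap: 23.4
```

Emit:
{"api": "arm_command", "payload": {"steps": [[0.25,[0,0,-4],0],[0.25,[0,0,-4],0],[0.25,[0,0,-3],0],[0.25,[0,0,0],0],[0.25,[0,0,0],0]]}}

```text
clock: 52.23
eef_pos: [522.8, 391.6, 305.9]
eef_rot: [-3.128, -0.521, -1.457]
wrist_force: [-0.0, 0.3, -1.5]
finger_gap: 23.2
```

```bash
python3 st.py; python3 chk.py green g5; python3 chk.py red r5;  python3 - <<'E'
from h import *
cv2.imwrite('pics/g5.png',cv2.resize(ld('r5scene')[0][130:260,280:420],None,fx=4,fy=4)[:,:,::-1])
cv2.imwrite('pics/g5s.png',ld('r5scene')[0][:,:,::-1])
for n in('jar','level','mallet'): pass
p,d=ld('r5top'); cv2.imwrite('pics/g5t.png',p[:,:,::-1])
E
```

```text
52.2333 [ 0.756  0.713  0.771 -0.452  1.941  2.104] [522.8 391.6 305.9] [-3.128 -0.521 -1.457]
toolaxes [[0.098, -0.862, 0.498], [-0.993, -0.12, -0.012], [0.07, -0.493, -0.867]] F [-0.   0.3 -1.5] M [ 0.18  0.23 -0.06] gap 23.2
top tile 91 x med 0.06 slopes y,z [ 0.018 -0.045] y rng [-29.   45.9] z [15.9 45.3]
top wall 0
scene tile 227 x med -1.86 slopes y,z [-0.    -0.021] y rng [-40.6  48.3] z [15.5 46.8]
scene wall 180 x med 11.17 slopes y,z [0.003 0.002] y rng [-46.6  54.5] z [-69.2 -10.4]
top tile 511 x med -0.82 slopes y,z [ 0.004 -0.053] y rng [-44.6  47.7] z [15.6 63.5]
top wall 537 x med 14.02 slopes y,z [-0.001 -0.001] y rng [-53.9  53.6] z [-69.3 -10.3]
scene tile 316 x med -2.84 slopes y,z [-0.003 -0.073] y rng [-41.1  51.2] z [15.7 64.8]
scene wall 270 x med 11.59 slopes y,z [ 0.003 -0.002] y rng [-50.8  54.3] z [-69.3 -10.8]
```

View pics/g5.png

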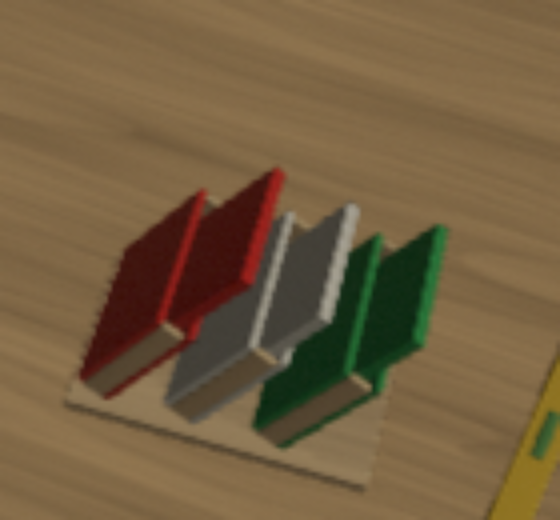

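View pics/g5s.png

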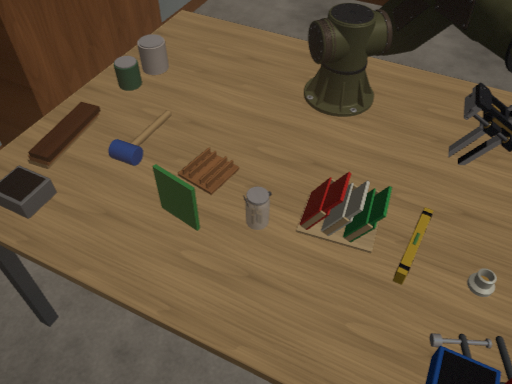

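```bash
python3 -c "
from h import *
print(manip.sign_off())"
```

```text
the job is handed in; nothing more can be done
None
```

The red and then the green tile are filed in the pockets of their own colour, and the job was handed in at about 52 s of the 72 s allowed. The sign-off gives no verdict.

**How the lean was reached:** the moves give no tilt command. I tilted the tool to 30° by pushing it against the edge of the arm's reach. The tool kept that lean, and I took it back out before picking up the green tile.

**Placing:** each tile was lowered in steps of 0.5 to 1.6 mm until the wrist force rose, and only then let go, with the fingers opening slowly.

| Tile | Floor felt at slot z | Load at release |
|---|---|---|
| Red | about -58 mm | about 6 N |
| Green | about -75 mm | about 5 N |

**Last checks:**
- The tile tops stand about 63 mm (red) and 46 mm (green) above the mouths, which fits 120 mm tiles standing on those floors.
- In the last pictures the white tile, jar, spirit level and mallet stand where they did, by eye, and the gripper is clear.

**Less than clean:**
- The red tile rests against its lower wall about 3–4° off the pocket's own lean, because I released it near mid-slot. The green one is about 1–3° off.
- The red tile briefly took about 9 N when I sent two lowering steps together. I backed off before letting go.
- Hitting the reach limit with an empty gripper gave brief wrist-force readings of about 70 and 82 N, under the 120 N limit. They looked like the jolt of stopping short, since they were gone by the next reading.

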